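# Chuck the middle Forstner bit for sharpening

## Task

The middle-sized of the three Forstner bits in the wooden block is to be sharpened. Turn the sleeve of the bench chuck anticlockwise (seen from above) by its red-knobbed handles to open the jaws, stand that bit in the chuck, head up, with its shank right down on the bottom of the bore, and then turn the sleeve clockwise until all three jaws grip the shank firmly. Leave the other two bits standing in the block and do not disturb the oil bottle, the file or the brass padlock.

Things in the scene. Friction and masses are not known exactly. Their poses are not given: they have to be found in the camera images.
- chuck: Bench chuck, fixed to the worktop, axis upright. Grey square base 116 x 116 x 12 mm, steel body 76 mm wide up to z = 50 mm, dark knurled sleeve 82 mm wide between z = 20 and 44 mm, three steel jaws with brass pads on top, up to z = 70 mm. Bore 24 mm wide, open at the top, its bottom at z = 14 mm. Origin: middle of the underside, on the chuck axis; z up.
- chuck_seat (a point): Bottom of the bore, on the chuck axis, 14 mm above the worktop: where the foot of a bit's shank comes to rest. z up.
- chuck_sleeve (a joint): Sleeve angle, rad: 0 jaws closed, 1.6 fully open; grows anticlockwise seen from above. Starts at 0 to 0.33. The jaws move together: pad to chuck axis = 3 mm + 6 mm x angle. A 12 mm shank passes freely above about 1.0; closing, the spring-backed pads (2 mm) touch it at 0.50, grip firmly at 0.35 to 0.20, hard stop at 0.17. Stiff (0.4 N m, 5 N at a handle); stays where left.
- handle_0 (a point): One of the three radial handles of the sleeve, 120 degrees apart and turning with it: round steel bar 12 mm thick, level, free from 48 to 86 mm from the chuck axis, with a red ball 22 mm wide at its end (centre 100 mm from the axis). This point: on the middle line of the bar, 74 mm from the axis, 32 mm above the worktop.
- handle_1 (a point): One of the three radial handles of the sleeve, 120 degrees apart and turning with it: round steel bar 12 mm thick, level, free from 48 to 86 mm from the chuck axis, with a red ball 22 mm wide at its end (centre 100 mm from the axis). This point: on the middle line of the bar, 74 mm from the axis, 32 mm above the worktop.
- handle_2 (a point): One of the three radial handles of the sleeve, 120 degrees apart and turning with it: round steel bar 12 mm thick, level, free from 48 to 86 mm from the chuck axis, with a red ball 22 mm wide at its end (centre 100 mm from the axis). This point: on the middle line of the bar, 74 mm from the axis, 32 mm above the worktop.
- jaw_0: One of the three jaws of the chuck (12 mm wide, top at 70 mm above the worktop) with its brass pad 7.5 mm wide and 18 mm tall. Origin: foot of the pad's gripping face, 50 mm above the worktop; x points away from the chuck axis.
- jaw_1: One of the three jaws of the chuck (12 mm wide, top at 70 mm above the worktop) with its brass pad 7.5 mm wide and 18 mm tall. Origin: foot of the pad's gripping face, 50 mm above the worktop; x points away from the chuck axis.
- jaw_2: One of the three jaws of the chuck (12 mm wide, top at 70 mm above the worktop) with its brass pad 7.5 mm wide and 18 mm tall. Origin: foot of the pad's gripping face, 50 mm above the worktop; x points away from the chuck axis.
- bit_block: Wooden block for the bits, fixed: foot 94 x 104 x 10 mm, block 88 x 98 mm on it, top at z = 42 mm, with three holes 13.6 mm wide, 28 mm deep (bottom at z = 14 mm), at (29, 0), (-29, 33) and (-29, -33) mm in its frame, 66 mm from each other. Origin: middle of the underside; z up.
- bit_small: Steel Forstner bit, 99 mm long, loose, standing head up in one of the holes of the wooden block (which one varies). Round shank 12 mm thick up to 80 mm from its foot, then the round cutting head 26 mm wide and 16.5 mm tall (80 to 96.5 mm), then a 3 mm spur. Origin: middle of the foot of the shank; z along the shank to the head. The smallest of the three.
- bit_middle: Steel Forstner bit, 99 mm long, loose, standing head up in one of the holes of the wooden block (which one varies). Round shank 12 mm thick up to 80 mm from its foot, then the round cutting head 38 mm wide and 16.5 mm tall (80 to 96.5 mm), then a 3 mm spur. Origin: middle of the foot of the shank; z along the shank to the head. The one to be sharpened.
- bit_large: Steel Forstner bit, 99 mm long, loose, standing head up in one of the holes of the wooden block (which one varies). Round shank 12 mm thick up to 80 mm from its foot, then the round cutting head 50 mm wide and 16.5 mm tall (80 to 96.5 mm), then a 3 mm spur. Origin: middle of the foot of the shank; z along the shank to the head. The largest of the three.
- oil_bottle: Small oil bottle with a red nozzle, standing behind the chuck, 42 mm wide, 131 mm tall. Leave it. Origin: middle of the underside; z up.
- red_file: Flat file with a red handle, lying on the worktop, 186 mm long, 13 mm thick. Leave it. Origin: middle of its underside; y along its length.
- brass_padlock: Brass padlock lying flat on the worktop, 61 x 40 x 14 mm. Leave it. Origin: middle of its underside.

How it is judged:
On the way:
1. the middle-sized bit stands in the chuck with its foot on the bottom of the bore (horizontal distance between bit_middle and chuck_seat below 0.012 m and z of bit_middle in the frame of chuck_seat below 0.004 m and angle between bit_middle's own z axis and vertical below 0.2 rad), for 0.2 s.
At the end, for the whole second after the job is handed in: The middle-sized bit stands upright (within 0.07 rad) in the chuck, its foot within 5 mm of the axis and within 4 mm of the bottom of the bore; each of the three jaws presses on it with more than 4 N; it is at rest and let go; the other two bits stand in the block within 15 mm of where they were (horizontal distance between bit_middle and chuck_seat below 0.005 m and z of bit_middle in the frame of chuck_seat below 0.004 m and angle between bit_middle's own z axis and vertical below 0.07 rad and contact force between each of jaw_0, jaw_1, jaw_2 and bit_middle above 4 N and linear speed of bit_middle below 0.01 m/s and distance of each of bit_small, bit_large from where it was at the start of the episode below 0.015 m); the robot touches nothing.
It fails at once if the oil bottle is moved by more than 30 mm (distance of oil_bottle from where it was at the start of the episode above 0.03 m).
It fails at once if the red file is moved by more than 30 mm (distance of red_file from where it was at the start of the episode above 0.03 m).
It fails at once if the brass padlock is moved by more than 30 mm (distance of brass_padlock from where it was at the start of the episode above 0.03 m).
It fails at once if the oil bottle is knocked over (angle between oil_bottle's own z axis and vertical above 0.5 rad).
It also fails if it takes over 72 s, if anything falls off the work surface, if the arm or the gripper's body presses on something with over 40 N, if the wrist force passes 120 N, or if a joint passes its speed limit or range.

## Robot

A 6-joint arm with a two-finger parallel gripper is mounted at the origin on a cart in front of the work surface, level with it; the furniture and walls round the work are solid. World frame = base frame: x ahead of the robot, y to its left, z up, the work surface at z = 0. Lengths are in m, angles in rad, forces in N, time in s.
With the tool pointing down it reaches from about 0.225 to 0.875 m from the base axis. Payload 3.4 kg.
Tool frame: the origin (TCP) lies where the fingers leave the gripper's body, on its centre line; the fingertips stand 73 mm ahead of it and the grasp point (between the pads) lies 54 mm ahead of it (manip.pinch_z is the distance from the TCP to the grasp point, in m); z points along the fingers, y is the line along which they close (so a half turn about z gives the same grasp; the last joint's range is limited). The gripper opens to 85 mm and grips with 20 to 120 N. Pads are 22 mm wide; open, the fingers measure 114 mm over their backs; the gripper's body (76 mm by 85 mm) begins 54 mm behind the grasp point. The pads swing forward as they close: fully open they stand 13 mm farther back than shut.
Start: joints at [1.091, 0.276, 1.505, -0, 1.361, -0.121], TCP at [0.202, 0.538, 0.304] pointing down, gripper open.
Joint ranges: [-2.89, 2.89], [-0.75, 2.08], [0.22, 2.7], [-1.18, 4.32], [0.11, 2.71], [-2.7, 2.7]. Speed limits (rad/s): [2.57, 2.57, 3.14, 3.14, 3.14, 3.14].

## Interface

Orientations are given as a unit quaternion [w, x, y, z].
In Python, from rig import readout, imaging, manip gives the robot as it stands. The module is installed in compiled form; this text tells all that it offers.
- The arm moves only by the tool servo_tool, never from a script. Its argument "moves" is a list of rows, each an object with "dp": the shift along the tool's x, y, z in units of 0.2 m (1.0 is 0.2 m), a list of three; "delta_rot": the turn, a rotation vector about the tool's x, y, z in units of 0.1 rad (1.0 is 0.1 rad), a list of three; "fingers": the opening, from 0 (shut) to 1 (fully open). In form: [{"dp": [dx, dy, dz], "delta_rot": [wx, wy, wz], "fingers": fingers}, ...]. A call has 1 to 5 rows; each row shifts and turns the commanded pose from where the row before left it, along the tool's axes as they then stand; what a row does not reach is not made up. A row lasts 1/10 s, in which the tool goes at most 50 mm and 8.59 degrees, less where a joint would pass 70% of its speed; a pose out of reach is approached as far as the arm can. A call with a number of a shift or a turn outside -1 to 1 is refused whole. A call with a gripper value outside its range is refused whole. The fingers move at their own pace and stop on an object; "force" is the grip in N (left out, the last holds). Time passes only in rows, so rows that do not move let the fingers close. It gives the time, the measured TCP pose, the force, the opening and the grip force at its end, in the units of the state.
- readout.get_state(): the state, without advancing time (a new reading comes with each control period).
- imaging.get_image(name): name is "scene" or "top"; returns (picture, depth): 480x640x3 uint8, red, green, blue; 480x640 float32, m along the optical axis (not along the pixel's ray), 0 where there is no reading.
- imaging.calibration(name): a dict with "intrinsics" (3x3 intrinsics, pixels), "dist" ([k1, k2, p1, p2, k3] as OpenCV has them; the pictures are not rectified), "R" (3x3) and "t" (3): a world point X has camera coordinates R X + t. Camera axes: x right, y down, z forward; pixel columns grow to the right and rows downward; lengths in m; the calibration is good to about 2 mm. A picture is of the moment at which its call begins. calibration takes no time and is no camera call.
- manip.sign_off(): hands the job in; it is judged then, once.
The state is a dict: "clock": time; "qpos": joint angles; "qd": joint speeds; "effort": joint torques, N m; "position": TCP position; "ee_rot": TCP orientation; "contact_force": force on the tool from outside, world axes, zero at the start; "moment": the same for the moment, N m; "width": finger opening in m; "gripper_force": force on a finger pad.
Only numpy, scipy, OpenCV 4.12 (cv2) and the standard library are available. Lean on these libraries where they do the work, as an engineer would, in place of code of your own. Each camera call takes 0.05 s, during which the arm holds its last target. There are 200 camera calls.

## Working session

There is one attempt and no reset: what is moved stays moved. The work goes in short steps, Python scripts to look and compute and a tool call to move; the robot and the scene stay as the last step left them, time stands still between calls to the robot, and variables do not carry over. Pictures are saved under pics/ and viewed, at most 10 in all, crops included, and the job is handed in when it is done.

Besides the shell and the picture viewer there is one more tool, called after "Emit:" as name(argument=value, ...), one argument or row to a line, values as JSON. servo_tool: Moves the arm, as the interface text tells. Its arguments: {"type":"object","properties":{"moves":{"type":"array"},"force":{"type":"number"}},"required":["moves"]}

```bash
mkdir -p pics; cat > h.py <<'E'
import numpy as np, cv2
from rig import readout, imaging, manip
def grab(n):
    im,d=imaging.get_image(n); return im,d,imaging.calibration(n)
def cloud(d,c):
    v,u=np.mgrid[0:480,0:640]
    p=cv2.undistortPoints(np.stack([u.ravel(),v.ravel()],1).astype(np.float64)[:,None],c["intrinsics"],np.array(c["dist"]))[:,0]
    z=d.ravel().astype(float)
    P=np.c_[p*z[:,None],z]
    return ((P-np.array(c["t"]))@np.array(c["R"])).reshape(480,640,3)
def save(im,n): cv2.imwrite("pics/"+n,cv2.cvtColor(im,cv2.COLOR_RGB2BGR))
E
python3 - <<'E'
from h import *
for n in("scene","top"):
    im,d,c=grab(n); save(im,n+"0.png"); np.savez(n+"0.npz",im=im,d=d)
    print(n,-np.array(c["R"]).T@np.array(c["t"]),np.array(c["R"])[2])
s=readout.get_state(); print(s, manip.pinch_z)
E
```

```text
scene [ 0.18173529 -0.72032233  0.83667239] [ 0.36623724  0.61956073 -0.69427284]
top [ 0.46926733 -0.03754584  1.45990732] [ 0.08489802  0.00556149 -0.99637412]
{'clock': 0.1, 'qpos': array([ 1.09101246e+00,  2.76549969e-01,  1.50601798e+00, -3.69622073e-05,
        1.36066984e+00, -1.20996832e-01]), 'qd': array([ 5.26053822e-04, -2.18064813e-03, -3.16574435e-03, -1.23101536e-03,
        3.96591613e-05,  3.48634751e-04]), 'effort': array([ 1.69413532e-03, -4.17698801e+01, -2.46404600e+01, -1.84362702e-04,
        5.84978086e-03,  2.68296668e-05]), 'position': array([0.20175712, 0.53807165, 0.30311115]), 'ee_rot': array([-2.26130615e-04,  1.78428990e-01,  9.83952447e-01, -7.91083505e-04]), 'contact_force': array([ 0.69616311, -0.69453885,  0.37327378]), 'moment': array([-0.02171783,  0.03168709, -0.00795078]), 'gripper_force': 0.0, 'width': 0.08567639979845587} 0.0539
```

View pics/scene0.png

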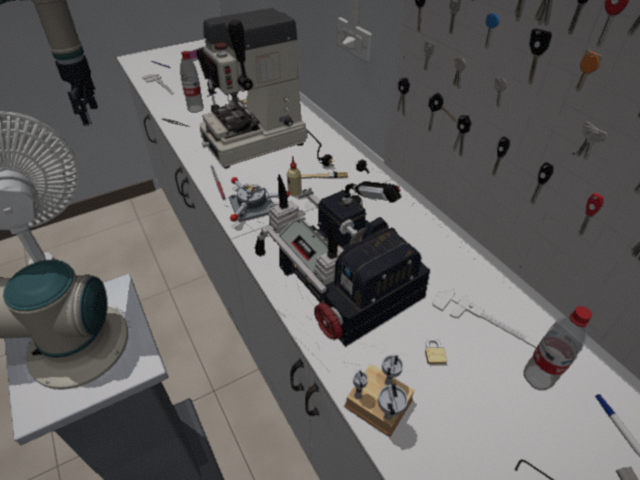

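View pics/top0.png

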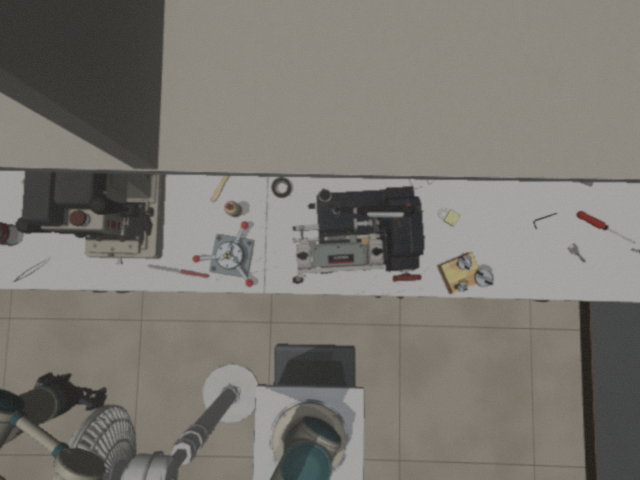

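The scene view shows the chuck at about (250,200) and the block at (380,398), with a machine between them. In the top view the chuck is at (232,257), with knobs at (245,226), (197,259) and (249,283). The bits are at (464,262) middle, (461,285) small and (485,275) large. I'll enlarge both areas and measure.

```bash
cat >> h.py <<'E'
def circ(P):
    A=np.c_[2*P,np.ones(len(P))]; s=np.linalg.lstsq(A,(P**2).sum(1),rcond=None)[0]; return s[:2],np.sqrt(s[2]+s[:2]@s[:2])
E
python3 - <<'E'
from h import *
T=np.load("top0.npz"); S=np.load("scene0.npz")
a=cv2.resize(T["im"][210:300,180:280],None,fx=4,fy=4,interpolation=cv2.INTER_CUBIC)
b=cv2.resize(T["im"][210:300,420:520],None,fx=4,fy=4,interpolation=cv2.INTER_CUBIC)
save(np.hstack([a,b]),"c1.png")
for n,D in(("top",T),("scene",S)):
    c=imaging.calibration(n); W=cloud(D["d"],c); np.save(n+"W.npy",W)
    im=D["im"].astype(int)
    red=(im[...,0]>120)&(im[...,1]<80)&(im[...,2]<80)
    k,l,st,ce=cv2.connectedComponentsWithStats(red.astype(np.uint8))
    for i in range(1,k):
        if st[i,4]>5: 
            w=W[l==i]; w=w[np.isfinite(w).all(1)]; print(n,ce[i].round(1),st[i,4],np.median(w,0).round(4),w[:,2].max().round(3))
W=np.load("topW.npy")
for u,v in[(464,262),(461,285),(485,275),(232,257)]:
    print(u,v,W[v-3:v+4:3,u-3:u+4:3].reshape(-1,3).round(3).tolist())
# heads by height in both views
for n in("top","scene"):
    W=np.load(n+"W.npy"); m=(W[...,2]>0.085)&(W[...,2]<0.125)&(W[...,1]<-0.25)&(W[...,0]<0.6)
    k,l,st,ce=cv2.connectedComponentsWithStats(m.astype(np.uint8),connectivity=4)
    for i in range(1,k):
        if st[i,4]>15:
            w=W[l==i]; (x,y),r=cv2.minEnclosingCircle(w[:,:2].astype(np.float32)); print(n,ce[i].round(1),st[i,4],w.mean(0).round(4),"enc",round(x,4),round(y,4),round(r,4))
E
```

```text
top [243.7 224.6] 19 [0.6206 0.2014 0.0418] 0.049
top [195.8 258.2] 21 [0.5201 0.3389 0.0412] 0.047
top [248.4 282.7] 20 [0.4517 0.1823 0.043 ] 1.46
scene [234.  178.9] 11 [0.5171 0.3371 0.0398] 0.044
scene [598.  194.8] 16 [ 0.958  -0.4359  0.3375] 0.339
scene [233.4 215.6] 16 [0.4498 0.1807 0.0406] 0.042
scene [583.3 312.2] 106 [ 0.8104 -0.5646  0.2261] 0.229
464 262 [[0.53, -0.417, 0.114], [0.53, -0.428, 0.102], [0.53, -0.435, 0.108], [0.522, -0.42, 0.101], [0.522, -0.426, 0.11], [0.522, -0.437, 0.1], [0.513, -0.419, 0.105], [0.513, -0.428, 0.102], [0.513, -0.435, 0.107]]
461 285 [[0.466, -0.427, 0.045], [0.466, -0.417, 0.111], [0.466, -0.426, 0.109], [0.458, -0.409, 0.109], [0.458, -0.42, 0.101], [0.458, -0.428, 0.101], [0.449, -0.411, 0.104], [0.449, -0.419, 0.102], [0.45, -0.429, 0.099]]
485 275 [[0.495, -0.478, 0.1], [0.495, -0.486, 0.102], [0.495, -0.493, 0.106], [0.487, -0.478, 0.102], [0.487, -0.486, 0.101], [0.487, -0.494, 0.104], [0.478, -0.475, 0.109], [0.479, -0.483, 0.112], [0.479, -0.492, 0.108]]
232 257 [[0.535, 0.246, 0.02], [0.535, 0.238, 0.018], [0.534, 0.223, 0.05], [0.524, 0.236, 0.071], [0.524, 0.228, 0.069], [0.525, 0.223, 0.05], [0.516, 0.239, 0.053], [0.515, 0.227, 0.071], [0.516, 0.22, 0.065]]
top [409.9 268. ] 390 [ 0.5018 -0.2761  0.1119] enc 0.4996 -0.2766 0.0408
top [464.2 262.5] 171 [ 0.5202 -0.4275  0.1068] enc 0.5205 -0.4279 0.0199
top [483.6 277.3] 287 [ 0.4805 -0.4809  0.1058] enc 0.4822 -0.4812 0.0268
top [462.  286.2] 85 [ 0.4544 -0.4208  0.107 ] enc 0.4547 -0.4214 0.0138
scene [347.7 311.6] 1295 [ 0.5143 -0.285   0.1068] enc 0.5318 -0.2738 0.0716
scene [391.9 365.7] 386 [ 0.5178 -0.4281  0.1051] enc 0.5178 -0.4265 0.0205
scene [360.3 379.4] 215 [ 0.4518 -0.4216  0.1057] enc 0.4539 -0.4206 0.0148
scene [392.  399.8] 734 [ 0.4781 -0.4811  0.1044] enc 0.4772 -0.4796 0.0277
```

View pics/c1.png

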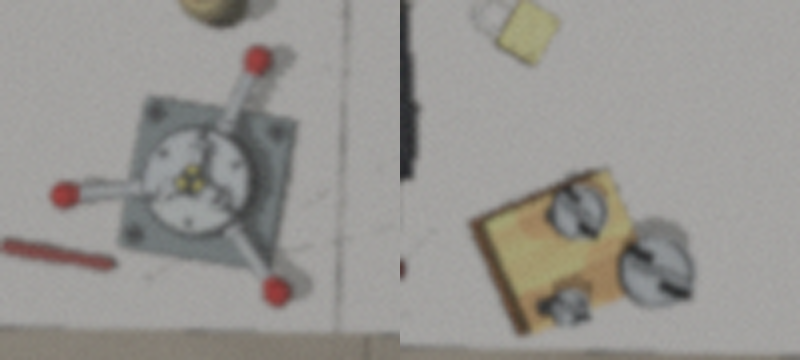

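The enlarged crop shows the knobs at (257,61), (65,195) and (277,291), with the brass pads nearly closed at (191,180). In the right half the middle bit is at (577,211), the large one at (655,270) and the small one at (571,306). That puts the chuck axis at about (0.531,0.242), with handles at 96°, 216.6° and 336° and a radius of 98.5 mm against the nominal 100. The middle bit is at about (0.519,-0.4275), 66 mm from its neighbours, as it should be. Next I check for obstacles on the route.

```bash
python3 - <<'E'
from h import *
W=np.concatenate([np.load("topW.npy").reshape(-1,3),np.load("sceneW.npy").reshape(-1,3)])
W=W[(W[:,0]>0.28)&(W[:,0]<0.8)&(W[:,2]>0.02)&(W[:,2]<0.6)]
print("rows y, cols x 0.30..0.75 step .05: max z mm")
for y in np.arange(0.55,-0.6,-0.05):
    r=[]
    for x in np.arange(0.30,0.80,0.05):
        m=(abs(W[:,0]-x)<.025)&(abs(W[:,1]-y)<.025); r.append(int(1000*np.percentile(W[m,2],97)) if m.sum()>3 else 0)
    print("%.2f"%y,r)
E
```

```text
rows y, cols x 0.30..0.75 step .05: max z mm
0.55 [0, 0, 0, 0, 89, 330, 415, 422, 421, 421]
0.50 [0, 0, 0, 0, 81, 328, 411, 423, 421, 421]
0.45 [0, 0, 0, 0, 81, 130, 450, 432, 408, 405]
0.40 [0, 0, 0, 0, 0, 0, 444, 424, 0, 0]
0.35 [0, 0, 0, 0, 44, 45, 0, 0, 0, 0]
0.30 [0, 0, 0, 0, 47, 51, 0, 0, 0, 0]
0.25 [0, 0, 0, 0, 71, 72, 40, 124, 100, 0]
0.20 [0, 0, 0, 45, 64, 53, 44, 83, 82, 0]
0.15 [0, 0, 0, 42, 0, 0, 0, 0, 0, 22]
0.10 [0, 0, 0, 0, 0, 0, 0, 0, 25, 25]
0.05 [0, 0, 0, 103, 239, 244, 180, 0, 0, 0]
-0.00 [0, 0, 0, 105, 212, 225, 177, 184, 155, 0]
-0.05 [0, 0, 0, 0, 112, 126, 187, 230, 158, 0]
-0.10 [0, 0, 0, 0, 110, 127, 186, 271, 168, 0]
-0.15 [0, 0, 0, 0, 154, 240, 296, 311, 104, 0]
-0.20 [0, 0, 0, 0, 156, 218, 327, 340, 197, 115]
-0.25 [0, 0, 0, 124, 123, 205, 340, 345, 198, 115]
-0.30 [0, 0, 0, 122, 119, 203, 205, 203, 195, 112]
-0.35 [0, 0, 0, 0, 0, 0, 0, 0, 0, 0]
-0.40 [0, 0, 0, 111, 110, 114, 0, 23, 0, 0]
-0.45 [0, 0, 0, 110, 112, 111, 0, 0, 0, 0]
-0.50 [0, 0, 0, 112, 111, 0, 0, 0, 0, 0]
-0.55 [0, 0, 0, 0, 0, 0, 0, 0, 0, 0]
```

```bash
cat >> h.py <<'E'
from scipy.spatial.transform import Rotation as Ro
import sys
def RT(yaw): # yaw = world angle (deg) of tool y, tool down
    a=np.radians(yaw); y=np.array([np.cos(a),np.sin(a),0]); z=np.array([0,0,-1.]); return Ro.from_matrix(np.c_[np.cross(y,z),y,z])
def plan(tg,v=.048,w=.099):
    s=readout.get_state(); p=s["position"]; q=s["ee_rot"]; R=Ro.from_quat([q[1],q[2],q[3],q[0]])
    Y=R.as_matrix()[:,1]; print("t %.1f"%s["clock"],"p",p.round(4),"yaw %.1f"%np.degrees(np.arctan2(Y[1],Y[0])),"j6 %.2f"%s["qpos"][5],"F",s["contact_force"].round(1),"Mz %.2f"%s["moment"][2],"w %.3f"%s["width"])
    i=0
    for x,y,z,yw in tg:
        P=np.array([x,y,z]);Rt=RT(yw);d=(R.inv()*Rt).as_rotvec()
        n=max(1,int(np.ceil(max(np.linalg.norm(P-p)/v,np.linalg.norm(d)/w))))
        p0=p
        for k in range(n):
            pn=p0+(P-p0)*(k+1)/n
            print(i,"dp",(R.inv().apply(pn-p)/.2).round(3).tolist(),"rot",(d/n/.1).round(2).tolist()); i+=1
            p=pn; R=R*Ro.from_rotvec(d/n)
C=np.array([.531,.243])
def H(phi,r=.07,z=.09): a=np.radians(phi); return (C[0]+r*np.cos(a),C[1]+r*np.sin(a),z,phi-270)
E
python3 -c "
from h import *
x,y,z,w=H(216.6); plan([(x,y,.22,w)])"
```

```text
t 0.1 p [0.2018 0.5381 0.3031] yaw 69.4 j6 -0.12 F [ 0.7 -0.7  0.4] Mz -0.01 w 0.086
0 dp [-0.085, -0.05, 0.019] rot [-0.0, 0.0, 0.97]
1 dp [-0.089, -0.041, 0.019] rot [-0.0, 0.0, 0.97]
2 dp [-0.093, -0.032, 0.019] rot [-0.0, 0.0, 0.97]
3 dp [-0.096, -0.023, 0.019] rot [-0.0, 0.0, 0.97]
4 dp [-0.098, -0.014, 0.019] rot [-0.0, 0.0, 0.97]
5 dp [-0.098, -0.004, 0.019] rot [-0.0, 0.0, 0.97]
6 dp [-0.098, 0.005, 0.019] rot [-0.0, 0.0, 0.97]
7 dp [-0.097, 0.015, 0.019] rot [-0.0, 0.0, 0.97]
8 dp [-0.095, 0.024, 0.019] rot [-0.0, 0.0, 0.97]
9 dp [-0.093, 0.033, 0.019] rot [-0.0, 0.0, 0.97]
10 dp [-0.089, 0.042, 0.019] rot [-0.0, 0.0, 0.97]
11 dp [-0.084, 0.051, 0.019] rot [-0.0, 0.0, 0.97]
12 dp [-0.079, 0.059, 0.019] rot [-0.0, 0.0, 0.97]
13 dp [-0.073, 0.066, 0.019] rot [-0.0, 0.0, 0.97]
14 dp [-0.066, 0.073, 0.019] rot [-0.0, 0.0, 0.97]
15 dp [-0.059, 0.079, 0.019] rot [-0.0, 0.0, 0.97]
16 dp [-0.051, 0.084, 0.019] rot [-0.0, 0.0, 0.97]
17 dp [-0.042, 0.089, 0.019] rot [-0.0, 0.0, 0.97]
18 dp [-0.034, 0.093, 0.019] rot [-0.0, 0.0, 0.97]
19 dp [-0.024, 0.095, 0.019] rot [-0.0, 0.0, 0.97]
20 dp [-0.015, 0.097, 0.019] rot [-0.0, 0.0, 0.97]
21 dp [-0.005, 0.098, 0.019] rot [-0.0, 0.0, 0.97]
```

Emit:
servo_tool(
  moves=[
    {"dp": [-0.085, -0.05, 0.02], "delta_rot": [0, 0, 0.97], "fingers": 0.4},
    {"dp": [-0.09, -0.04, 0.02], "delta_rot": [0, 0, 0.97], "fingers": 0.4},
    {"dp": [-0.093, -0.032, 0.02], "delta_rot": [0, 0, 0.97], "fingers": 0.4},
    {"dp": [-0.096, -0.023, 0.02], "delta_rot": [0, 0, 0.97], "fingers": 0.4},
    {"dp": [-0.098, -0.014, 0.02], "delta_rot": [0, 0, 0.97], "fingers": 0.4},
  ],
)

```text
clock: 0.6
position: [0.2647, 0.4613, 0.2833]
ee_rot: [-0.0, 0.411, 0.912, -0.0]
contact_force: [0.5, -0.0, 0.3]
width: 0.0344
gripper_force: 0.0
```

Emit:
servo_tool(
  moves=[
    {"dp": [-0.098, -0.004, 0.02], "delta_rot": [0, 0, 0.97], "fingers": 0.4},
    {"dp": [-0.098, 0.005, 0.02], "delta_rot": [0, 0, 0.97], "fingers": 0.4},
    {"dp": [-0.097, 0.015, 0.02], "delta_rot": [0, 0, 0.97], "fingers": 0.4},
    {"dp": [-0.095, 0.024, 0.02], "delta_rot": [0, 0, 0.97], "fingers": 0.4},
    {"dp": [-0.093, 0.033, 0.02], "delta_rot": [0, 0, 0.97], "fingers": 0.4},
  ],
)

```text
clock: 1.1
position: [0.3267, 0.3851, 0.2634]
ee_rot: [-0.0, 0.618, 0.786, -0.0]
contact_force: [0.6, -0.5, 0.1]
width: 0.0343
gripper_force: 0.0
```

Emit:
servo_tool(
  moves=[
    {"dp": [-0.089, 0.042, 0.02], "delta_rot": [0, 0, 0.97], "fingers": 0.4},
    {"dp": [-0.084, 0.051, 0.02], "delta_rot": [0, 0, 0.97], "fingers": 0.4},
    {"dp": [-0.079, 0.059, 0.02], "delta_rot": [0, 0, 0.97], "fingers": 0.4},
    {"dp": [-0.073, 0.066, 0.02], "delta_rot": [0, 0, 0.97], "fingers": 0.4},
    {"dp": [-0.066, 0.073, 0.02], "delta_rot": [0, 0, 0.97], "fingers": 0.4},
  ],
)

```text
clock: 1.6
position: [0.3891, 0.3091, 0.2434]
ee_rot: [-0.0, 0.789, 0.615, -0.0]
contact_force: [0.5, -0.0, 0.5]
width: 0.034
gripper_force: 0.0
```

Emit:
servo_tool(
  moves=[
    {"dp": [-0.059, 0.079, 0.02], "delta_rot": [0, 0, 0.97], "fingers": 0.4},
    {"dp": [-0.051, 0.084, 0.02], "delta_rot": [0, 0, 0.97], "fingers": 0.4},
    {"dp": [-0.042, 0.089, 0.02], "delta_rot": [0, 0, 0.97], "fingers": 0.4},
    {"dp": [-0.034, 0.093, 0.02], "delta_rot": [0, 0, 0.97], "fingers": 0.4},
    {"dp": [-0.024, 0.095, 0.02], "delta_rot": [0, 0, 0.97], "fingers": 0.4},
  ],
)

```text
clock: 2.1
position: [0.4517, 0.2331, 0.2234]
ee_rot: [-0.0, 0.913, 0.407, -0.0]
contact_force: [0.1, 1.0, 0.0]
width: 0.0342
gripper_force: 0.0
```

```bash
python3 -c "
from h import *
x,y,z,w=H(216.6); plan([(x,y,.22,w),(x,y,.09,w)])"
```

```text
t 2.1 p [0.4517 0.2331 0.2234] yaw -41.9 j6 1.07 F [0.1 1.  0. ] Mz -0.01 w 0.034
0 dp [-0.014, 0.064, 0.006] rot [-0.0, 0.0, 0.67]
1 dp [-0.009, 0.065, 0.006] rot [-0.0, 0.0, 0.67]
2 dp [-0.005, 0.065, 0.006] rot [-0.0, 0.0, 0.67]
3 dp [-0.0, -0.0, 0.217] rot [0.0, -0.0, 0.0]
4 dp [-0.0, -0.0, 0.217] rot [0.0, -0.0, 0.0]
5 dp [-0.0, -0.0, 0.217] rot [0.0, -0.0, 0.0]
```

Emit:
servo_tool(
  moves=[
    {"dp": [-0.014, 0.064, 0.006], "delta_rot": [0, 0, 0.67], "fingers": 0.4},
    {"dp": [-0.009, 0.065, 0.006], "delta_rot": [0, 0, 0.67], "fingers": 0.4},
    {"dp": [-0.005, 0.065, 0.006], "delta_rot": [0, 0, 0.67], "fingers": 0.4},
    {"dp": [0, 0, 0.217], "delta_rot": [0, 0, 0], "fingers": 0.4},
    {"dp": [0, 0, 0.15], "delta_rot": [0, 0, 0], "fingers": 0.4},
  ],
)

```text
clock: 2.6
position: [0.4746, 0.2017, 0.1456]
ee_rot: [-0.0, 0.949, 0.315, -0.0]
contact_force: [-0.5, 0.1, -1.6]
width: 0.034
gripper_force: 0.0
```

Emit:
servo_tool(
  moves=[
    {"dp": [0, 0, 0.15], "delta_rot": [0, 0, 0], "fingers": 0.4},
    {"dp": [0, 0, 0.134], "delta_rot": [0, 0, 0], "fingers": 0.4},
    {"dp": [0, 0, 0], "delta_rot": [0, 0, 0], "fingers": 0.1},
    {"dp": [0, 0, 0], "delta_rot": [0, 0, 0], "fingers": 0.1},
    {"dp": [0, 0, 0], "delta_rot": [0, 0, 0], "fingers": 0.1},
  ],
  force=20,
)

```text
clock: 3.1
position: [0.4737, 0.2018, 0.0892]
ee_rot: [0.0, 0.949, 0.316, -0.001]
contact_force: [1.4, -1.0, -20.5]
width: 0.0109
gripper_force: 19.9
```

```bash
python3 -c "
from h import *
im,d,c=grab('scene'); save(cv2.resize(im[150:240,190:310],None,fx=6,fy=6,interpolation=cv2.INTER_CUBIC),'c2.png')
plan([H(216.6+i*5.5) for i in range(1,15)])"
```

```text
t 3.1 p [0.4737 0.2018 0.0892] yaw -53.2 j6 1.20 F [  0.9  -1.7 -20. ] Mz 0.03 w 0.011
0 dp [0.004, 0.039, -0.004] rot [-0.01, 0.03, -0.93]
1 dp [0.002, 0.034, 0.0] rot [0.0, -0.0, -0.96]
2 dp [0.002, 0.034, 0.0] rot [0.0, 0.0, -0.96]
3 dp [0.002, 0.034, 0.0] rot [0.0, 0.0, -0.96]
4 dp [0.002, 0.034, -0.0] rot [-0.0, -0.0, -0.96]
5 dp [0.002, 0.034, -0.0] rot [-0.0, -0.0, -0.96]
6 dp [0.002, 0.034, 0.0] rot [0.0, -0.0, -0.96]
7 dp [0.002, 0.034, -0.0] rot [-0.0, -0.0, -0.96]
8 dp [0.002, 0.034, 0.0] rot [0.0, -0.0, -0.96]
9 dp [0.002, 0.034, -0.0] rot [-0.0, -0.0, -0.96]
10 dp [0.002, 0.034, 0.0] rot [0.0, -0.0, -0.96]
11 dp [0.002, 0.034, 0.0] rot [0.0, 0.0, -0.96]
12 dp [0.002, 0.034, 0.0] rot [0.0, 0.0, -0.96]
13 dp [0.002, 0.034, 0.0] rot [0.0, 0.0, -0.96]
```

View pics/c2.png

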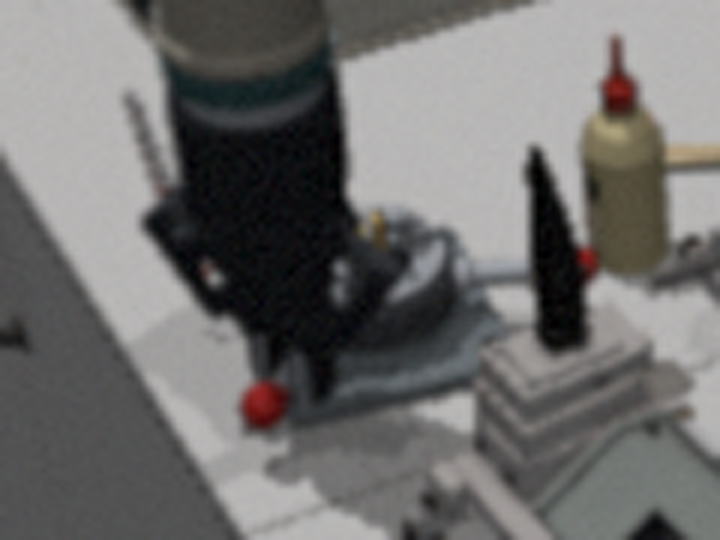

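The crop shows the fingers straddling the handle bar, with the red ball at (264,405) just outside them and the oil bottle clear at (625,190). I'll loosen the fingers slightly to cage the bar and turn it anticlockwise.

Emit:
servo_tool(
  moves=[
    {"dp": [0, 0, 0], "delta_rot": [0, 0, 0], "fingers": 0.22},
    {"dp": [0.004, 0.039, -0.004], "delta_rot": [0, 0, -0.93], "fingers": 0.22},
    {"dp": [0.002, 0.034, 0], "delta_rot": [0, 0, -0.96], "fingers": 0.22},
    {"dp": [0.002, 0.034, 0], "delta_rot": [0, 0, -0.96], "fingers": 0.22},
    {"dp": [0.002, 0.034, 0], "delta_rot": [0, 0, -0.96], "fingers": 0.22},
  ],
)

```text
clock: 3.65
position: [0.4955, 0.1849, 0.0927]
ee_rot: [-0.001, 0.871, 0.49, 0.001]
contact_force: [-3.0, 4.7, -2.3]
width: 0.0186
gripper_force: 2.7
```

```bash
python3 -c "
from h import *
plan([H(216.6+i*5.5) for i in range(5,14)])"
```

```text
t 3.6 p [0.4955 0.1849 0.0927] yaw -31.3 j6 0.77 F [-3.   4.7 -2.3] Mz -0.09 w 0.019
0 dp [-0.008, 0.034, 0.013] rot [-0.01, -0.03, -0.94]
1 dp [0.002, 0.034, -0.0] rot [-0.0, 0.0, -0.96]
2 dp [0.002, 0.034, 0.0] rot [0.0, -0.0, -0.96]
3 dp [0.002, 0.034, -0.0] rot [-0.0, -0.0, -0.96]
4 dp [0.002, 0.034, 0.0] rot [0.0, 0.0, -0.96]
5 dp [0.002, 0.034, 0.0] rot [0.0, 0.0, -0.96]
6 dp [0.002, 0.034, -0.0] rot [-0.0, -0.0, -0.96]
7 dp [0.002, 0.034, -0.0] rot [-0.0, -0.0, -0.96]
8 dp [0.002, 0.034, -0.0] rot [-0.0, -0.0, -0.96]
```

Contact force is about 5.6 N tangential, which matches the stiffness given. I carry on.

Emit:
servo_tool(
  moves=[
    {"dp": [-0.008, 0.034, 0.013], "delta_rot": [0, 0, -0.95], "fingers": 0.22},
    {"dp": [0.002, 0.034, 0], "delta_rot": [0, 0, -0.96], "fingers": 0.22},
    {"dp": [0.002, 0.034, 0], "delta_rot": [0, 0, -0.96], "fingers": 0.22},
    {"dp": [0.002, 0.034, 0], "delta_rot": [0, 0, -0.96], "fingers": 0.22},
    {"dp": [0.002, 0.034, 0], "delta_rot": [0, 0, -0.96], "fingers": 0.22},
  ],
)

```text
clock: 4.15
position: [0.5266, 0.1734, 0.0906]
ee_rot: [-0.001, 0.73, 0.683, 0.001]
contact_force: [-4.0, 4.6, 1.3]
width: 0.0186
gripper_force: 2.6
```

```bash
python3 -c "
from h import *
plan([H(216.6+i*5.5) for i in range(10,14)])"
```

```text
t 4.2 p [0.5266 0.1734 0.0906] yaw -3.8 j6 0.25 F [-4.   4.6  1.3] Mz -0.07 w 0.019
0 dp [0.0, 0.032, 0.003] rot [-0.0, -0.03, -0.95]
1 dp [0.002, 0.034, 0.0] rot [0.0, -0.0, -0.96]
2 dp [0.002, 0.034, -0.0] rot [-0.0, -0.0, -0.96]
3 dp [0.002, 0.034, -0.0] rot [-0.0, 0.0, -0.96]
```

Emit:
servo_tool(
  moves=[
    {"dp": [0, 0.034, 0], "delta_rot": [0, 0, -0.95], "fingers": 0.22},
    {"dp": [0.002, 0.034, 0], "delta_rot": [0, 0, -0.96], "fingers": 0.22},
    {"dp": [0.002, 0.034, 0], "delta_rot": [0, 0, -0.96], "fingers": 0.22},
    {"dp": [0.002, 0.034, 0], "delta_rot": [0, 0, -0.96], "fingers": 0.22},
    {"dp": [0, 0, 0], "delta_rot": [0, 0, 0], "fingers": 0.4},
  ],
)

```text
clock: 4.65
position: [0.5558, 0.1761, 0.0908]
ee_rot: [0.002, 0.588, 0.809, 0.002]
contact_force: [1.2, -0.5, 0.0]
width: 0.0322
gripper_force: 0.0
```

```bash
python3 -c "
from h import *
x,y,z,w=H(216.6+71.5); plan([(x,y,.26,w),(.36,.10,.32,-20),(.36,-.2,.32,-65),(.519,-.4275,.25,-65)])"
```

```text
t 4.7 p [0.5558 0.1761 0.0908] yaw 18.0 j6 -0.13 F [ 1.2 -0.5  0. ] Mz 0.02 w 0.032
0 dp [0.002, -0.002, -0.212] rot [0.01, 0.0, -0.0]
1 dp [0.002, -0.003, -0.212] rot [0.01, 0.0, -0.0]
2 dp [0.002, -0.003, -0.212] rot [0.01, 0.0, -0.0]
3 dp [0.002, -0.003, -0.212] rot [0.01, 0.0, -0.0]
4 dp [-0.009, -0.148, -0.043] rot [-0.0, 0.0, 0.95]
5 dp [-0.023, -0.146, -0.043] rot [-0.0, 0.0, 0.95]
6 dp [-0.037, -0.143, -0.043] rot [-0.0, 0.0, 0.95]
7 dp [-0.05, -0.139, -0.043] rot [-0.0, 0.0, 0.95]
8 dp [-0.063, -0.134, -0.043] rot [-0.0, 0.0, 0.95]
9 dp [-0.076, -0.127, -0.043] rot [-0.0, 0.0, 0.95]
10 dp [-0.087, -0.12, -0.043] rot [-0.0, 0.0, 0.95]
11 dp [-0.176, 0.064, 0.0] rot [0.0, 0.0, 0.98]
12 dp [-0.169, 0.081, 0.0] rot [0.0, 0.0, 0.98]
13 dp [-0.16, 0.097, 0.0] rot [0.0, 0.0, 0.98]
14 dp [-0.15, 0.113, 0.0] rot [0.0, 0.0, 0.98]
15 dp [-0.138, 0.127, 0.0] rot [0.0, 0.0, 0.98]
16 dp [-0.125, 0.14, 0.0] rot [0.0, 0.0, 0.98]
17 dp [-0.111, 0.151, 0.0] rot [0.0, 0.0, 0.98]
18 dp [-0.096, 0.161, 0.0] rot [0.0, 0.0, 0.98]
19 dp [0.04, 0.228, 0.058] rot [0.0, -0.0, 0.0]
20 dp [0.04, 0.228, 0.058] rot [0.0, -0.0, 0.0]
21 dp [0.04, 0.228, 0.058] rot [0.0, -0.0, 0.0]
22 dp [0.04, 0.228, 0.058] rot [0.0, -0.0, 0.0]
23 dp [0.04, 0.228, 0.058] rot [0.0, -0.0, 0.0]
24 dp [0.04, 0.228, 0.058] rot [0.0, -0.0, 0.0]
```

Emit:
servo_tool(
  moves=[
    {"dp": [0, 0, -0.212], "delta_rot": [0, 0, 0], "fingers": 0.4},
    {"dp": [0, 0, -0.212], "delta_rot": [0, 0, 0], "fingers": 0.4},
    {"dp": [0, 0, -0.212], "delta_rot": [0, 0, 0], "fingers": 0.4},
    {"dp": [0, 0, -0.212], "delta_rot": [0, 0, 0], "fingers": 0.5},
    {"dp": [-0.009, -0.148, -0.043], "delta_rot": [0, 0, 0.95], "fingers": 0.7},
  ],
)

```text
clock: 5.15
position: [0.5323, 0.1656, 0.2746]
ee_rot: [0.006, 0.627, 0.779, 0.008]
contact_force: [0.3, 0.0, -0.6]
width: 0.0558
gripper_force: 0.0
```

Emit:
servo_tool(
  moves=[
    {"dp": [-0.023, -0.146, -0.043], "delta_rot": [0, 0, 0.95], "fingers": 0.7},
    {"dp": [-0.037, -0.143, -0.043], "delta_rot": [0, 0, 0.95], "fingers": 0.7},
    {"dp": [-0.05, -0.139, -0.043], "delta_rot": [0, 0, 0.95], "fingers": 0.7},
    {"dp": [-0.063, -0.134, -0.043], "delta_rot": [0, 0, 0.95], "fingers": 0.7},
    {"dp": [-0.076, -0.127, -0.043], "delta_rot": [0, 0, 0.95], "fingers": 0.7},
  ],
)

```text
clock: 5.65
position: [0.3881, 0.1097, 0.3117]
ee_rot: [0.001, 0.793, 0.609, 0.002]
contact_force: [0.5, -0.4, 0.8]
width: 0.0597
gripper_force: 0.0
```

Emit:
servo_tool(
  moves=[
    {"dp": [-0.087, -0.12, -0.043], "delta_rot": [0, 0, 0.95], "fingers": 0.7},
    {"dp": [-0.176, 0.064, 0], "delta_rot": [0, 0, 0.98], "fingers": 0.7},
    {"dp": [-0.169, 0.081, 0], "delta_rot": [0, 0, 0.98], "fingers": 0.7},
    {"dp": [-0.16, 0.097, 0], "delta_rot": [0, 0, 0.98], "fingers": 0.7},
    {"dp": [-0.15, 0.113, 0], "delta_rot": [0, 0, 0.98], "fingers": 0.7},
  ],
)

```text
clock: 6.15
position: [0.361, -0.052, 0.3203]
ee_rot: [0.002, 0.917, 0.4, 0.002]
contact_force: [0.4, -0.1, 0.7]
width: 0.0596
gripper_force: 0.0
```

Emit:
servo_tool(
  moves=[
    {"dp": [-0.138, 0.127, 0], "delta_rot": [0, 0, 0.98], "fingers": 0.7},
    {"dp": [-0.125, 0.14, 0], "delta_rot": [0, 0, 0.98], "fingers": 0.7},
    {"dp": [-0.111, 0.151, 0], "delta_rot": [0, 0, 0.98], "fingers": 0.7},
    {"dp": [-0.096, 0.161, 0], "delta_rot": [0, 0, 0.98], "fingers": 0.7},
    {"dp": [0.04, 0.228, 0], "delta_rot": [0, 0, 0], "fingers": 0.7},
  ],
)

```text
clock: 6.65
position: [0.3854, -0.24, 0.3205]
ee_rot: [0.002, 0.977, 0.213, 0.001]
contact_force: [0.5, 0.6, 0.4]
width: 0.0595
gripper_force: 0.0
```

```bash
python3 - <<'E'
from h import *
# chuck from top (arm now away): refine axis from knobs, and see jaws
im,d,c=grab('top'); W=cloud(d,c); i=im.astype(int)
red=((i[...,0]>120)&(i[...,1]<80)&(i[...,2]<80)).astype(np.uint8)
k,l,st,ce=cv2.connectedComponentsWithStats(red); Q=[]
K=np.array(c["intrinsics"]);cam=-np.array(c["R"]).T@np.array(c["t"])
for j in range(1,k):
    if st[j,4]>10:
        u=cv2.undistortPoints(ce[j].reshape(1,1,2),K,np.array(c["dist"]))[0,0]; r=np.array(c["R"]).T@np.r_[u,1]
        X=cam+r*(0.032-cam[2])/r[2]; print(ce[j].round(1),X.round(4)); Q.append(X[:2])
Q=np.array([q for q in Q if abs(q[0]-.53)<.13 and abs(q[1]-.243)<.13])
m=Q.mean(0); print("axis",m,np.linalg.norm(Q-m,axis=1),np.degrees(np.arctan2(*(Q-m).T[::-1])))
save(np.hstack([cv2.resize(im[225:290,200:265],None,fx=6,fy=6,interpolation=cv2.INTER_CUBIC),cv2.resize(im[240:305,440:505],None,fx=6,fy=6,interpolation=cv2.INTER_CUBIC)]),"c3.png")
plan([(.485,-.38,.30,-65),(.519,-.4275,.23,-65),(.519,-.4275,.156,-65)])
E
```

```text
[206.4 231.1] [0.6007 0.3132 0.032 ]
[262.2 246.7] [0.5577 0.1467 0.032 ]
[219.6 287.5] [0.4353 0.2677 0.032 ]
axis [0.53124322 0.2425342 ] [0.09903116 0.09938707 0.09914967] [ 45.50205623 -74.53790142 165.30392675]
t 6.7 p [ 0.3918 -0.2472  0.3202] yaw -65.4 j6 0.43 F [ 5.9 -6.5  1.8] Mz 0.01 w 0.060
0 dp [0.037, 0.199, 0.028] rot [0.04, -0.01, -0.02]
1 dp [0.036, 0.199, 0.027] rot [0.04, -0.01, -0.02]
2 dp [0.036, 0.199, 0.027] rot [0.04, -0.01, -0.02]
3 dp [0.036, 0.2, 0.026] rot [0.04, -0.01, -0.02]
4 dp [0.027, 0.144, 0.175] rot [-0.0, 0.0, -0.0]
5 dp [0.027, 0.144, 0.175] rot [-0.0, 0.0, -0.0]
6 dp [0.0, 0.0, 0.185] rot [-0.0, 0.0, -0.0]
7 dp [0.0, 0.0, 0.185] rot [-0.0, 0.0, -0.0]
```

View pics/c3.png

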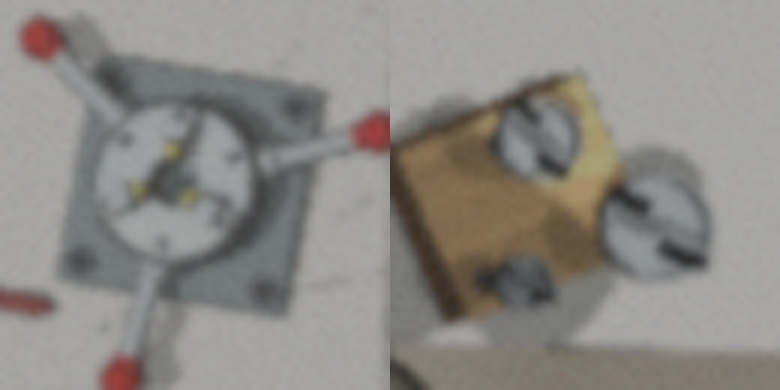

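The left crop shows the pads at (172,150), (138,190) and (188,197). They are well open, about 14 mm from the axis, and the handle turned 69° (1.20 rad). The right crop shows the middle bit's head at (539,138), the large one at (655,228) and the small one at (522,280), all where they were. Next I go down onto the middle head.

Emit:
servo_tool(
  moves=[
    {"dp": [0.037, 0.2, 0.028], "delta_rot": [0, 0, 0], "fingers": 0.7},
    {"dp": [0.036, 0.2, 0.027], "delta_rot": [0, 0, 0], "fingers": 0.7},
    {"dp": [0.036, 0.2, 0.027], "delta_rot": [0, 0, 0], "fingers": 0.7},
    {"dp": [0.036, 0.2, 0.026], "delta_rot": [0, 0, 0], "fingers": 0.7},
    {"dp": [0.027, 0.144, 0.175], "delta_rot": [0, 0, 0], "fingers": 0.7},
  ],
)

```text
clock: 7.2
position: [0.5017, -0.3995, 0.2671]
ee_rot: [0.007, 0.977, 0.215, 0.004]
contact_force: [0.6, -0.4, 0.2]
width: 0.0597
gripper_force: 0.0
```

Emit:
servo_tool(
  moves=[
    {"dp": [0.027, 0.144, 0.1], "delta_rot": [0, 0, 0], "fingers": 0.7},
    {"dp": [0, 0, 0], "delta_rot": [0, 0, 0], "fingers": 0.7},
  ],
)

```text
clock: 7.4
position: [0.5163, -0.4214, 0.2389]
ee_rot: [-0.0, 0.977, 0.215, -0.0]
contact_force: [-0.2, 0.0, -0.0]
width: 0.0599
gripper_force: 0.0
```

```bash
python3 -c "
from h import *
plan([(.519,-.4275,.21,-65),(.519,-.4275,.156,-65)])"
```

```text
t 7.4 p [ 0.5163 -0.4214  0.2389] yaw -65.2 j6 0.35 F [-0.2  0.  -0. ] Mz 0.01 w 0.060
0 dp [-0.001, 0.033, 0.144] rot [-0.0, 0.0, -0.03]
1 dp [-0.0, -0.0, 0.135] rot [0.0, -0.0, 0.0]
2 dp [-0.0, -0.0, 0.135] rot [0.0, -0.0, 0.0]
```

Emit:
servo_tool(
  moves=[
    {"dp": [0, 0.033, 0.144], "delta_rot": [0, 0, -0.03], "fingers": 0.7},
    {"dp": [0, 0, 0.135], "delta_rot": [0, 0, 0], "fingers": 0.7},
    {"dp": [0, 0, 0.135], "delta_rot": [0, 0, 0], "fingers": 0.7},
    {"dp": [0, 0, 0], "delta_rot": [0, 0, 0], "fingers": 0.7},
  ],
)

```text
clock: 7.8
position: [0.5166, -0.4232, 0.1571]
ee_rot: [-0.002, 0.976, 0.217, -0.001]
contact_force: [-0.5, 1.5, 0.5]
width: 0.0595
gripper_force: 0.0
```

Emit:
servo_tool(
  moves=[
    {"dp": [0, 0, 0], "delta_rot": [0, 0, 0], "fingers": 0.3},
    {"dp": [0, 0, 0], "delta_rot": [0, 0, 0], "fingers": 0.3},
    {"dp": [0, 0, 0], "delta_rot": [0, 0, 0], "fingers": 0.3},
    {"dp": [0, 0, 0], "delta_rot": [0, 0, 0], "fingers": 0.3},
    {"dp": [0, 0, 0], "delta_rot": [0, 0, 0], "fingers": 0.3},
  ],
  force=50,
)

```text
clock: 8.3
position: [0.5189, -0.4258, 0.1617]
ee_rot: [0.002, 0.976, 0.218, 0.001]
contact_force: [0.2, 0.6, 7.6]
width: 0.0362
gripper_force: 50.5
```

Emit:
servo_tool(
  moves=[
    {"dp": [0, 0, -0.05], "delta_rot": [0, 0, 0], "fingers": 0.3},
    {"dp": [0, 0, -0.1], "delta_rot": [0, 0, 0], "fingers": 0.3},
    {"dp": [0, 0, -0.15], "delta_rot": [0, 0, 0], "fingers": 0.3},
    {"dp": [0, 0, -0.2], "delta_rot": [0, 0, 0], "fingers": 0.3},
    {"dp": [0, 0, -0.2], "delta_rot": [0, 0, 0], "fingers": 0.3},
  ],
)

```text
clock: 8.8
position: [0.5176, -0.4246, 0.3002]
ee_rot: [-0.0, 0.976, 0.218, -0.0]
contact_force: [1.0, -0.7, -1.2]
width: 0.0363
gripper_force: 50.4
```

Emit:
servo_tool(
  moves=[
    {"dp": [0, 0, -0.2], "delta_rot": [0, 0, 0], "fingers": 0.3},
    {"dp": [0, 0, -0.1], "delta_rot": [0, 0, 0], "fingers": 0.3},
    {"dp": [0, 0, 0], "delta_rot": [0, 0, 0], "fingers": 0.3},
  ],
)

```text
clock: 9.1
position: [0.5186, -0.4256, 0.3636]
ee_rot: [0.004, 0.976, 0.218, 0.002]
contact_force: [0.8, -0.6, -0.7]
width: 0.0362
gripper_force: 50.5
```

```bash
python3 - <<'E'
from h import *
im,d,c=grab('scene'); save(cv2.resize(im[250:440,310:450],None,fx=3,fy=3,interpolation=cv2.INTER_CUBIC),'c4.png')
plan([(.36,-.18,.37,-50),(.36,.09,.37,-10),(.5312,.2425,.30,0),(.5312,.2425,.22,0)],v=.04,w=.08)
E
```

```text
t 9.2 p [ 0.5181 -0.4251  0.3606] yaw -64.9 j6 0.34 F [-0.1  0.1 -1.8] Mz 0.02 w 0.037
0 dp [-0.024, -0.181, -0.007] rot [0.0, -0.0, -0.32]
1 dp [-0.018, -0.181, -0.006] rot [0.0, -0.0, -0.32]
2 dp [-0.013, -0.182, -0.006] rot [0.0, -0.0, -0.32]
3 dp [-0.007, -0.182, -0.006] rot [0.0, -0.0, -0.32]
4 dp [-0.001, -0.182, -0.006] rot [0.0, -0.0, -0.32]
5 dp [0.005, -0.182, -0.006] rot [0.0, -0.0, -0.32]
6 dp [0.011, -0.182, -0.006] rot [0.0, -0.0, -0.32]
7 dp [0.017, -0.181, -0.006] rot [0.0, -0.0, -0.32]
8 dp [0.096, -0.115, -0.0] rot [-0.0, 0.0, -0.78]
9 dp [0.105, -0.107, -0.0] rot [-0.0, 0.0, -0.78]
10 dp [0.113, -0.099, -0.0] rot [-0.0, 0.0, -0.78]
11 dp [0.12, -0.09, -0.0] rot [-0.0, 0.0, -0.78]
12 dp [0.127, -0.08, -0.0] rot [-0.0, 0.0, -0.78]
13 dp [0.133, -0.07, -0.0] rot [-0.0, 0.0, -0.78]
14 dp [0.138, -0.059, -0.0] rot [-0.0, 0.0, -0.78]
15 dp [0.142, -0.049, -0.0] rot [-0.0, 0.0, -0.78]
16 dp [0.145, -0.037, -0.0] rot [-0.0, 0.0, -0.78]
17 dp [0.15, 0.118, 0.058] rot [0.0, -0.0, -0.29]
18 dp [0.146, 0.123, 0.058] rot [0.0, -0.0, -0.29]
19 dp [0.143, 0.127, 0.058] rot [0.0, -0.0, -0.29]
20 dp [0.139, 0.131, 0.058] rot [0.0, -0.0, -0.29]
21 dp [0.135, 0.135, 0.058] rot [0.0, -0.0, -0.29]
22 dp [0.131, 0.139, 0.058] rot [0.0, -0.0, -0.29]
23 dp [0.0, -0.0, 0.2] rot [0.0, 0.0, 0.0]
24 dp [0.0, -0.0, 0.2] rot [0.0, 0.0, 0.0]
```

View pics/c4.png

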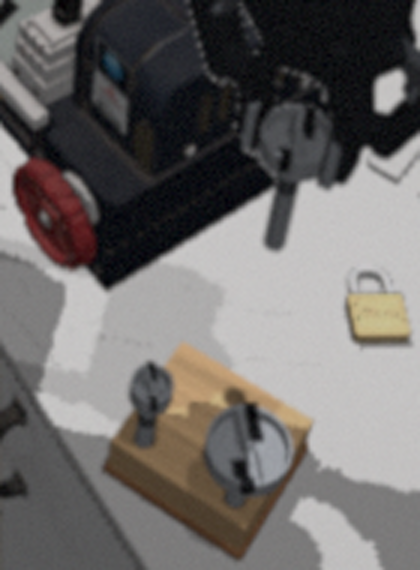

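The crop shows the bit hanging in the fingers, with its head at (290,140) and its foot at (275,245). The large and small bits are still in the block at (250,450) and (150,390). Next is the carry to the chuck.

Emit:
servo_tool(
  moves=[
    {"dp": [-0.024, -0.1, -0.007], "delta_rot": [0, 0, -0.32], "fingers": 0.3},
    {"dp": [-0.018, -0.181, -0.006], "delta_rot": [0, 0, -0.32], "fingers": 0.3},
    {"dp": [-0.013, -0.182, -0.006], "delta_rot": [0, 0, -0.32], "fingers": 0.3},
    {"dp": [-0.007, -0.182, -0.006], "delta_rot": [0, 0, -0.32], "fingers": 0.3},
    {"dp": [-0.001, -0.182, -0.006], "delta_rot": [0, 0, -0.32], "fingers": 0.3},
  ],
)

```text
clock: 9.65
position: [0.4245, -0.2846, 0.3623]
ee_rot: [-0.002, 0.955, 0.295, -0.001]
contact_force: [-0.8, 0.0, -1.2]
width: 0.0365
gripper_force: 50.5
```

Emit:
servo_tool(
  moves=[
    {"dp": [0.005, -0.182, -0.006], "delta_rot": [0, 0, -0.32], "fingers": 0.3},
    {"dp": [0.011, -0.182, -0.006], "delta_rot": [0, 0, -0.32], "fingers": 0.3},
    {"dp": [0.017, -0.181, -0.006], "delta_rot": [0, 0, -0.32], "fingers": 0.3},
    {"dp": [0.06, -0.17, 0], "delta_rot": [0, 0, -0.5], "fingers": 0.3},
    {"dp": [0.096, -0.115, 0], "delta_rot": [0, 0, -0.78], "fingers": 0.3},
  ],
)

```text
clock: 10.15
position: [0.3504, -0.1286, 0.3665]
ee_rot: [-0.002, 0.916, 0.401, -0.001]
contact_force: [-0.1, -1.0, -1.1]
width: 0.0362
gripper_force: 50.5
```

```bash
python3 - <<'E'
from h import *
plan([(.36,.09,.37,-10),(.5312,.2425,.30,0),(.5312,.2425,.23,0)],v=.04,w=.08)
E
```

```text
t 10.2 p [ 0.3504 -0.1286  0.3665] yaw -42.8 j6 0.21 F [-0.1 -1.  -1.1] Mz 0.02 w 0.036
0 dp [0.104, -0.088, -0.002] rot [-0.01, -0.0, -0.72]
1 dp [0.11, -0.081, -0.002] rot [-0.01, -0.0, -0.72]
2 dp [0.116, -0.073, -0.002] rot [-0.01, -0.0, -0.72]
3 dp [0.121, -0.064, -0.002] rot [-0.01, -0.0, -0.72]
4 dp [0.125, -0.055, -0.002] rot [-0.01, -0.0, -0.72]
5 dp [0.129, -0.046, -0.002] rot [-0.01, -0.0, -0.72]
6 dp [0.132, -0.037, -0.002] rot [-0.01, -0.0, -0.72]
7 dp [0.134, -0.027, -0.002] rot [-0.01, -0.0, -0.72]
8 dp [0.15, 0.118, 0.058] rot [0.0, 0.0, -0.29]
9 dp [0.146, 0.123, 0.058] rot [0.0, 0.0, -0.29]
10 dp [0.143, 0.127, 0.058] rot [0.0, 0.0, -0.29]
11 dp [0.139, 0.131, 0.058] rot [0.0, 0.0, -0.29]
12 dp [0.135, 0.135, 0.058] rot [0.0, 0.0, -0.29]
13 dp [0.131, 0.139, 0.058] rot [0.0, 0.0, -0.29]
14 dp [0.0, 0.0, 0.175] rot [-0.0, 0.0, 0.0]
15 dp [0.0, 0.0, 0.175] rot [-0.0, 0.0, 0.0]
```

Emit:
servo_tool(
  moves=[
    {"dp": [0.104, -0.088, 0], "delta_rot": [0, 0, -0.72], "fingers": 0.3},
    {"dp": [0.11, -0.081, 0], "delta_rot": [0, 0, -0.72], "fingers": 0.3},
    {"dp": [0.116, -0.073, 0], "delta_rot": [0, 0, -0.72], "fingers": 0.3},
    {"dp": [0.121, -0.064, 0], "delta_rot": [0, 0, -0.72], "fingers": 0.3},
    {"dp": [0.125, -0.055, 0], "delta_rot": [0, 0, -0.72], "fingers": 0.3},
  ],
)

```text
clock: 10.65
position: [0.3579, 0.007, 0.3665]
ee_rot: [-0.001, 0.829, 0.559, -0.001]
contact_force: [1.0, -1.0, -0.5]
width: 0.0363
gripper_force: 50.5
```

Emit:
servo_tool(
  moves=[
    {"dp": [0.129, -0.046, 0], "delta_rot": [0, 0, -0.72], "fingers": 0.3},
    {"dp": [0.132, -0.037, 0], "delta_rot": [0, 0, -0.72], "fingers": 0.3},
    {"dp": [0.134, -0.027, 0], "delta_rot": [0, 0, -0.72], "fingers": 0.3},
    {"dp": [0.15, 0.118, 0.058], "delta_rot": [0, 0, -0.29], "fingers": 0.3},
    {"dp": [0.146, 0.123, 0.058], "delta_rot": [0, 0, -0.29], "fingers": 0.3},
  ],
)

```text
clock: 11.15
position: [0.4189, 0.1399, 0.3436]
ee_rot: [-0.0, 0.746, 0.666, -0.001]
contact_force: [0.6, -0.7, -1.0]
width: 0.0362
gripper_force: 50.5
```

Emit:
servo_tool(
  moves=[
    {"dp": [0.143, 0.127, 0.058], "delta_rot": [0, 0, -0.29], "fingers": 0.3},
    {"dp": [0.139, 0.131, 0.058], "delta_rot": [0, 0, -0.29], "fingers": 0.3},
    {"dp": [0.135, 0.135, 0.058], "delta_rot": [0, 0, -0.29], "fingers": 0.3},
    {"dp": [0.1, 0.1, 0.058], "delta_rot": [0, 0, -0.29], "fingers": 0.3},
    {"dp": [0, 0, 0], "delta_rot": [0, 0, 0], "fingers": 0.3},
  ],
)

```text
clock: 11.65
position: [0.5265, 0.2363, 0.2939]
ee_rot: [-0.002, 0.706, 0.708, -0.003]
contact_force: [-0.4, -0.5, -1.8]
width: 0.036
gripper_force: 50.5
```

```bash
python3 - <<'E'
from h import *
plan([(.5312,.2425,.27,0),(.5312,.2425,.235,0)],v=.04,w=.08)
im,d,c=grab('scene'); W=cloud(d,c); s=readout.get_state(); p=s["position"]
R=Ro.from_quat(s["ee_rot"][[1,2,3,0]]).as_matrix(); print("tool z",R[:,2].round(3))
# shank points: 25..85 mm below head bottom
m=(np.hypot(W[...,0]-p[0],W[...,1]-p[1])<.03)
for lo in np.arange(.14,.085,-.01)*-1:
    k=m&(W[...,2]-p[2]>lo-.005)&(W[...,2]-p[2]<lo+.005); print(round(lo,3),k.sum(),(W[k].mean(0)-p).round(4),np.median(d[k]) if k.any() else '')
k=m&(W[...,2]<p[2]-.085)&(W[...,2]>p[2]-.17); print("lowest",(W[k][:,2].min()-p[2]) if k.any() else None)
E
```

```text
t 11.7 p [0.5265 0.2363 0.2939] yaw 0.2 j6 0.30 F [-0.4 -0.5 -1.8] Mz 0.06 w 0.036
0 dp [0.031, 0.024, 0.119] rot [-0.06, 0.01, 0.04]
1 dp [0.0, 0.0, 0.175] rot [-0.0, 0.0, -0.0]
tool z [-0.007 -0.002 -1.   ]
-0.14 13 [-0.0009 -0.003  -0.1404] 1.1891115
-0.13 16 [-0.002  -0.004  -0.1301] 1.1808429
-0.12 12 [-0.0009 -0.0046 -0.1192] 1.1729667
-0.11 18 [-0.0014 -0.003  -0.11  ] 1.1675284
-0.1 13 [-0.002  -0.0037 -0.0997] 1.1605017
-0.09 16 [-0.0015 -0.0034 -0.0902] 1.1535013
lowest -0.1486381081200808
```

The shank hangs vertical and centred on the tool, with its foot 148 mm below the TCP, so it should seat at TCP z ≈ 0.162.

Emit:
servo_tool(
  moves=[
    {"dp": [0.031, 0.024, 0.119], "delta_rot": [-0.06, 0, 0.04], "fingers": 0.3},
    {"dp": [0, 0, 0.12], "delta_rot": [0, 0, 0], "fingers": 0.3},
    {"dp": [0, 0, 0], "delta_rot": [0, 0, 0], "fingers": 0.3},
  ],
)

```text
clock: 12.0
position: [0.5273, 0.2394, 0.2472]
ee_rot: [-0.0, 0.708, 0.706, -0.002]
contact_force: [-0.5, 0.6, -1.6]
width: 0.0366
gripper_force: 50.5
```

```bash
python3 - <<'E'
from h import *
plan([(.5312,.2425,.21,0),(.5312,.2425,.166,0)],v=.02,w=.08)
E
```

```text
t 12.0 p [0.5273 0.2394 0.2472] yaw -0.1 j6 0.31 F [-0.5  0.6 -1.6] Mz 0.03 w 0.037
0 dp [0.008, 0.01, 0.093] rot [-0.02, 0.02, -0.01]
1 dp [0.008, 0.01, 0.093] rot [-0.02, 0.02, -0.01]
2 dp [-0.0, -0.0, 0.073] rot [0.0, -0.0, 0.0]
3 dp [-0.0, -0.0, 0.073] rot [0.0, -0.0, 0.0]
4 dp [-0.0, -0.0, 0.073] rot [0.0, -0.0, 0.0]
```

Emit:
servo_tool(
  moves=[
    {"dp": [0.016, 0.02, 0.05], "delta_rot": [0, 0, 0], "fingers": 0.3},
    {"dp": [0, 0, 0], "delta_rot": [0, 0, 0], "fingers": 0.3},
    {"dp": [0, 0, 0], "delta_rot": [0, 0, 0], "fingers": 0.3},
  ],
)

```text
clock: 12.3
position: [0.535, 0.244, 0.2419]
ee_rot: [0.002, 0.708, 0.706, 0.003]
contact_force: [-0.7, -0.1, -0.8]
width: 0.036
gripper_force: 50.5
```

```bash
python3 - <<'E'
from h import *
plan([(.5312,.2425,.21,0),(.5312,.2425,.166,0)],v=.02,w=.08)
E
```

```text
t 12.3 p [0.535  0.244  0.2419] yaw -0.1 j6 0.31 F [-0.7 -0.1 -0.8] Mz 0.03 w 0.036
0 dp [-0.004, -0.01, 0.08] rot [0.04, -0.0, -0.01]
1 dp [-0.004, -0.01, 0.08] rot [0.04, -0.0, -0.01]
2 dp [-0.0, -0.0, 0.073] rot [0.0, -0.0, 0.0]
3 dp [-0.0, -0.0, 0.073] rot [0.0, -0.0, 0.0]
4 dp [-0.0, -0.0, 0.073] rot [0.0, -0.0, 0.0]
```

Emit:
servo_tool(
  moves=[
    {"dp": [0, 0, 0], "delta_rot": [0, 0, 0], "fingers": 0.3},
    {"dp": [0, 0, 0], "delta_rot": [0, 0, 0], "fingers": 0.3},
    {"dp": [0, 0, 0], "delta_rot": [0, 0, 0], "fingers": 0.3},
    {"dp": [0, 0, 0], "delta_rot": [0, 0, 0], "fingers": 0.3},
  ],
)

```text
clock: 12.7
position: [0.5348, 0.244, 0.2414]
ee_rot: [0.002, 0.708, 0.706, 0.002]
contact_force: [1.2, 0.2, -1.0]
width: 0.0361
gripper_force: 50.5
```

```bash
python3 - <<'E'
from h import *
plan([(.5312,.2425,.21,0),(.5312,.2425,.166,0)],v=.02,w=.08)
E
```

```text
t 12.7 p [0.5348 0.244  0.2414] yaw -0.1 j6 0.31 F [ 1.2  0.2 -1. ] Mz -0.00 w 0.036
0 dp [-0.004, -0.009, 0.078] rot [0.03, -0.0, -0.01]
1 dp [-0.004, -0.009, 0.079] rot [0.03, -0.0, -0.01]
2 dp [0.0, -0.0, 0.073] rot [0.0, 0.0, -0.0]
3 dp [0.0, -0.0, 0.073] rot [0.0, 0.0, -0.0]
4 dp [0.0, -0.0, 0.073] rot [0.0, 0.0, -0.0]
```

Emit:
servo_tool(
  moves=[
    {"dp": [-0.004, -0.009, 0.06], "delta_rot": [0.03, 0, 0], "fingers": 0.3},
    {"dp": [-0.004, -0.009, 0.07], "delta_rot": [0.03, 0, 0], "fingers": 0.3},
    {"dp": [0, 0, 0.07], "delta_rot": [0, 0, 0], "fingers": 0.3},
    {"dp": [0, 0, 0], "delta_rot": [0, 0, 0], "fingers": 0.3},
    {"dp": [0, 0, 0], "delta_rot": [0, 0, 0], "fingers": 0.3},
  ],
)

```text
clock: 13.2
position: [0.5308, 0.2422, 0.2001]
ee_rot: [-0.0, 0.708, 0.706, -0.001]
contact_force: [1.0, -0.3, -0.7]
width: 0.0364
gripper_force: 50.5
```

```bash
python3 - <<'E'
from h import *
plan([(.5312,.2425,.165,0)],v=.012,w=.08)
E
```

```text
t 13.2 p [0.5308 0.2422 0.2001] yaw -0.1 j6 0.31 F [ 1.  -0.3 -0.7] Mz -0.01 w 0.036
0 dp [0.0, 0.001, 0.059] rot [-0.01, 0.0, -0.01]
1 dp [0.0, 0.001, 0.059] rot [-0.01, 0.0, -0.01]
2 dp [0.0, 0.001, 0.059] rot [-0.01, 0.0, -0.01]
```

Emit:
servo_tool(
  moves=[
    {"dp": [0, 0.002, 0.059], "delta_rot": [0, 0, 0], "fingers": 0.3},
    {"dp": [0, 0, 0.059], "delta_rot": [0, 0, 0], "fingers": 0.3},
    {"dp": [0, 0, 0.05], "delta_rot": [0, 0, 0], "fingers": 0.3},
    {"dp": [0, 0, 0.01], "delta_rot": [0, 0, 0], "fingers": 0.3},
    {"dp": [0, 0, 0], "delta_rot": [0, 0, 0], "fingers": 0.3},
  ],
)

```text
clock: 13.7
position: [0.5313, 0.2424, 0.1648]
ee_rot: [-0.0, 0.708, 0.706, -0.001]
contact_force: [-0.1, 0.5, -0.8]
width: 0.0364
gripper_force: 50.5
```

Emit:
servo_tool(
  moves=[
    {"dp": [0, 0, 0.01], "delta_rot": [0, 0, 0], "fingers": 0.3},
    {"dp": [0, 0, 0.01], "delta_rot": [0, 0, 0], "fingers": 0.3},
    {"dp": [0, 0, 0], "delta_rot": [0, 0, 0], "fingers": 0.3},
  ],
)

```text
clock: 14.0
position: [0.5319, 0.2425, 0.1618]
ee_rot: [0.0, 0.708, 0.706, 0.0]
contact_force: [0.7, 0.2, -1.7]
width: 0.0359
gripper_force: 50.7
```

Emit:
servo_tool(
  moves=[
    {"dp": [0, 0, 0.01], "delta_rot": [0, 0, 0], "fingers": 0.3},
    {"dp": [0, 0, 0], "delta_rot": [0, 0, 0], "fingers": 0.3},
    {"dp": [0, 0, 0], "delta_rot": [0, 0, 0], "fingers": 0.3},
  ],
)

```text
clock: 14.3
position: [0.5331, 0.2429, 0.1617]
ee_rot: [0.001, 0.708, 0.706, 0.002]
contact_force: [-0.2, -0.5, 7.4]
width: 0.0364
gripper_force: 51.5
```

The foot is on the bottom (7.4 N). I let go and rise.

Emit:
servo_tool(
  moves=[
    {"dp": [0, 0, 0], "delta_rot": [0, 0, 0], "fingers": 0.48},
    {"dp": [0, 0, 0], "delta_rot": [0, 0, 0], "fingers": 0.65},
    {"dp": [0, 0, 0], "delta_rot": [0, 0, 0], "fingers": 0.7},
    {"dp": [0, 0, 0], "delta_rot": [0, 0, 0], "fingers": 0.7},
    {"dp": [0, 0, -0.05], "delta_rot": [0, 0, 0], "fingers": 0.7},
  ],
  force=20,
)

```text
clock: 14.8
position: [0.5307, 0.2421, 0.1684]
ee_rot: [-0.001, 0.708, 0.706, -0.002]
contact_force: [-0.3, -0.8, 0.7]
width: 0.0597
gripper_force: 0.0
```

Emit:
servo_tool(
  moves=[
    {"dp": [0, 0, -0.15], "delta_rot": [0, 0, 0], "fingers": 0.7},
    {"dp": [0, 0, -0.2], "delta_rot": [0, 0, 0], "fingers": 0.7},
    {"dp": [0, 0, -0.1], "delta_rot": [0, 0, 0], "fingers": 0.4},
    {"dp": [0, 0, 0], "delta_rot": [0, 0, 0], "fingers": 0.4},
  ],
)

```text
clock: 15.2
position: [0.5334, 0.243, 0.2639]
ee_rot: [0.002, 0.708, 0.706, 0.004]
contact_force: [-0.1, 0.2, 0.0]
width: 0.0346
gripper_force: 0.0
```

```bash
sed -i 's/^C=.*/C=np.array([.5312,.2427])/' h.py; python3 - <<'E'
from h import *
im,d,c=grab('scene'); save(cv2.resize(im[150:240,190:310],None,fx=6,fy=6,interpolation=cv2.INTER_CUBIC),'c5.png')
W=cloud(d,c); m=(np.hypot(W[...,0]-.531,W[...,1]-.242)<.05)&(W[...,2]>.08)&(W[...,2]<.135); 
if m.any(): print(W[m].mean(0),np.percentile(W[m][:,2],[2,50,98]),cv2.minEnclosingCircle(W[m][:,:2].astype(np.float32)))
x,y,z,w=H(285.5,.074); plan([(x,y,.25,w),(x,y,.16,w),(x,y,.09,w)])
E
```

```text
[0.53195667 0.23911178 0.10411294] [0.08435434 0.10518368 0.11211165] ((0.5330851674079895, 0.24153368175029755), 0.021240590140223503)
t 15.2 p [0.5323 0.2427 0.2615] yaw -0.1 j6 0.31 F [ 0.8 -0.9 -0.3] Mz 0.00 w 0.034
0 dp [-0.119, 0.031, 0.019] rot [0.01, -0.0, -0.91]
1 dp [-0.121, 0.02, 0.019] rot [0.01, -0.0, -0.91]
2 dp [-0.122, 0.009, 0.019] rot [0.01, -0.0, -0.91]
3 dp [-0.0, -0.0, 0.225] rot [0.0, -0.0, 0.0]
4 dp [-0.0, -0.0, 0.225] rot [0.0, -0.0, 0.0]
5 dp [-0.0, 0.0, 0.175] rot [-0.0, -0.0, 0.0]
6 dp [-0.0, 0.0, 0.175] rot [-0.0, -0.0, 0.0]
```

View pics/c5.png

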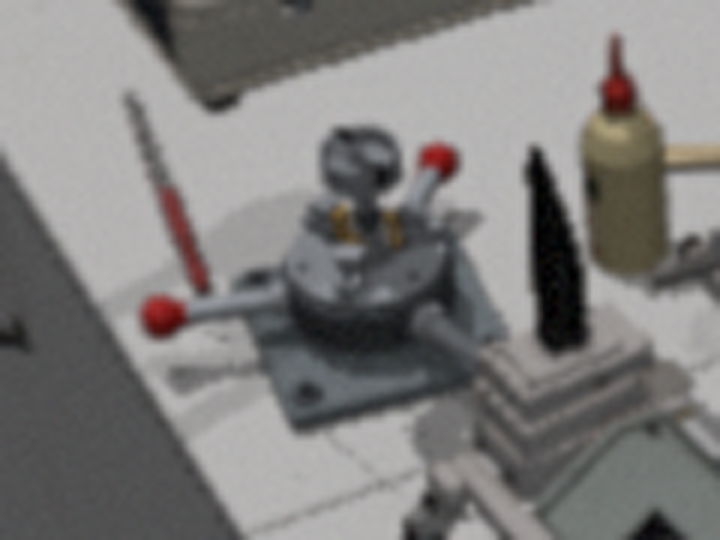

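The crop shows the bit standing upright in the chuck, with its head at (360,163), the brass pads either side at (343,222) and (393,225), and the bottle and file untouched. I go back to the same handle at 285.5° and turn it clockwise.

Emit:
servo_tool(
  moves=[
    {"dp": [-0.119, 0.031, 0.019], "delta_rot": [0, 0, -0.91], "fingers": 0.4},
    {"dp": [-0.121, 0.02, 0.019], "delta_rot": [0, 0, -0.91], "fingers": 0.4},
    {"dp": [-0.122, 0.009, 0.019], "delta_rot": [0, 0, -0.91], "fingers": 0.4},
    {"dp": [0, 0, 0.1], "delta_rot": [0, 0, 0], "fingers": 0.4},
    {"dp": [0, 0, 0], "delta_rot": [0, 0, 0], "fingers": 0.4},
  ],
)

```text
clock: 15.75
position: [0.5479, 0.1701, 0.2244]
ee_rot: [-0.003, 0.606, 0.796, -0.003]
contact_force: [0.4, -0.4, 0.5]
width: 0.0337
gripper_force: 0.0
```

```bash
python3 - <<'E'
from h import *
x,y,z,w=H(285.5,.074); plan([(x,y,.16,w),(x,y,.09,w)]+[H(285.5-5.5*i,.072,.09) for i in range(1,9)])
E
```

```text
t 15.8 p [0.5479 0.1701 0.2244] yaw 15.4 j6 -0.09 F [ 0.4 -0.4  0.5] Mz 0.02 w 0.034
0 dp [0.001, 0.01, 0.161] rot [-0.04, -0.0, -0.01]
1 dp [0.001, 0.009, 0.161] rot [-0.04, -0.0, -0.01]
2 dp [0.0, -0.0, 0.175] rot [0.0, 0.0, 0.0]
3 dp [0.0, -0.0, 0.175] rot [0.0, 0.0, 0.0]
4 dp [0.012, -0.035, 0.0] rot [-0.0, -0.0, 0.96]
5 dp [0.002, -0.035, 0.0] rot [0.0, 0.0, 0.96]
6 dp [0.002, -0.035, 0.0] rot [0.0, 0.0, 0.96]
7 dp [0.002, -0.035, 0.0] rot [0.0, 0.0, 0.96]
8 dp [0.002, -0.035, 0.0] rot [0.0, 0.0, 0.96]
9 dp [0.002, -0.035, 0.0] rot [0.0, 0.0, 0.96]
10 dp [0.002, -0.035, 0.0] rot [0.0, 0.0, 0.96]
11 dp [0.002, -0.035, 0.0] rot [0.0, 0.0, 0.96]
```

Emit:
servo_tool(
  moves=[
    {"dp": [0.001, 0.01, 0.161], "delta_rot": [-0.04, 0, 0], "fingers": 0.4},
    {"dp": [0.001, 0.009, 0.161], "delta_rot": [-0.04, 0, 0], "fingers": 0.4},
    {"dp": [0, 0, 0.175], "delta_rot": [0, 0, 0], "fingers": 0.4},
    {"dp": [0, 0, 0.175], "delta_rot": [0, 0, 0], "fingers": 0.4},
    {"dp": [0, 0, 0], "delta_rot": [0, 0, 0], "fingers": 0.25},
  ],
)

```text
clock: 16.25
position: [0.5504, 0.1726, 0.0891]
ee_rot: [-0.002, 0.605, 0.796, -0.001]
contact_force: [-0.5, -0.5, -1.1]
width: 0.0217
gripper_force: 0.0
```

```bash
python3 - <<'E'
from h import *
plan([H(285.5-5.5*i,.072,.09) for i in range(1,6)])
E
```

```text
t 16.2 p [0.5504 0.1726 0.0891] yaw 15.6 j6 -0.09 F [-0.5 -0.5 -1.1] Mz -0.01 w 0.022
0 dp [0.005, -0.034, -0.004] rot [-0.04, -0.01, 0.97]
1 dp [0.002, -0.035, -0.0] rot [0.0, 0.0, 0.96]
2 dp [0.002, -0.035, -0.0] rot [0.0, -0.0, 0.96]
3 dp [0.002, -0.035, -0.0] rot [0.0, -0.0, 0.96]
4 dp [0.002, -0.035, 0.0] rot [-0.0, 0.0, 0.96]
```

Emit:
servo_tool(
  moves=[
    {"dp": [0.005, -0.034, -0.004], "delta_rot": [0, 0, 0.96], "fingers": 0.22},
    {"dp": [0.002, -0.035, 0], "delta_rot": [0, 0, 0.96], "fingers": 0.22},
    {"dp": [0.002, -0.035, 0], "delta_rot": [0, 0, 0.96], "fingers": 0.22},
    {"dp": [0.002, -0.035, 0], "delta_rot": [0, 0, 0.96], "fingers": 0.22},
    {"dp": [0.002, -0.035, 0], "delta_rot": [0, 0, 0.96], "fingers": 0.22},
  ],
)

```text
clock: 16.75
position: [0.5231, 0.1726, 0.0967]
ee_rot: [0.005, 0.778, 0.629, 0.007]
contact_force: [4.8, -4.3, -1.9]
width: 0.0186
gripper_force: 2.7
```

```bash
python3 - <<'E'
from h import *
plan([H(285.5-5.5*i,.072,.09) for i in range(6,10)])
E
```

```text
t 16.8 p [0.5231 0.1726 0.0967] yaw -12.1 j6 0.41 F [ 4.8 -4.3 -1.9] Mz 0.02 w 0.019
0 dp [-0.007, -0.068, 0.032] rot [0.16, -0.06, 0.94]
1 dp [0.002, -0.035, -0.0] rot [0.0, 0.0, 0.96]
2 dp [0.002, -0.035, -0.0] rot [0.0, 0.0, 0.96]
3 dp [0.002, -0.035, -0.0] rot [0.0, 0.0, 0.96]
```

Emit:
servo_tool(
  moves=[
    {"dp": [-0.003, -0.05, 0.03], "delta_rot": [0.1, 0, 0.95], "fingers": 0.22},
    {"dp": [0.002, -0.04, 0], "delta_rot": [0, 0, 0.96], "fingers": 0.22},
    {"dp": [0.002, -0.035, 0], "delta_rot": [0, 0, 0.96], "fingers": 0.22},
  ],
)

```text
clock: 17.05
position: [0.4994, 0.1801, 0.091]
ee_rot: [-0.0, 0.86, 0.511, 0.004]
contact_force: [5.2, -3.2, 1.2]
width: 0.0187
gripper_force: 2.7
```

```bash
python3 - <<'E'
from h import *
plan([H(285.5-5.5*i,.072,.09) for i in range(9,14)])
E
```

```text
t 17.1 p [0.4994 0.1801 0.091 ] yaw -28.6 j6 0.71 F [ 5.2 -3.2  1.2] Mz 0.05 w 0.019
0 dp [-0.008, -0.044, 0.005] rot [0.04, -0.08, 0.95]
1 dp [0.002, -0.035, -0.0] rot [0.0, 0.0, 0.96]
2 dp [0.002, -0.035, -0.0] rot [0.0, 0.0, 0.96]
3 dp [0.002, -0.035, -0.0] rot [0.0, -0.0, 0.96]
4 dp [0.002, -0.035, 0.0] rot [0.0, 0.0, 0.96]
```

Emit:
servo_tool(
  moves=[
    {"dp": [-0.004, -0.044, 0.005], "delta_rot": [0.04, -0.05, 0.95], "fingers": 0.22},
    {"dp": [0.002, -0.035, 0], "delta_rot": [0, 0, 0.96], "fingers": 0.22},
  ],
)

```text
clock: 17.25
position: [0.486, 0.1882, 0.0904]
ee_rot: [-0.001, 0.904, 0.427, 0.002]
contact_force: [5.2, -2.7, 2.4]
width: 0.0185
gripper_force: 2.6
```

```bash
python3 - <<'E'
from h import *
plan([H(285.5-5.5*i,.072,.09) for i in range(11,14)])
E
```

```text
t 17.2 p [0.486  0.1882 0.0904] yaw -39.5 j6 0.92 F [ 5.2 -2.7  2.4] Mz 0.01 w 0.019
0 dp [-0.005, -0.033, 0.002] rot [-0.01, -0.04, 0.96]
1 dp [0.002, -0.035, -0.0] rot [0.0, 0.0, 0.96]
2 dp [0.002, -0.035, -0.0] rot [0.0, -0.0, 0.96]
```

Emit:
servo_tool(
  moves=[
    {"dp": [0, -0.033, 0.002], "delta_rot": [0, -0.04, 0.96], "fingers": 0.22},
    {"dp": [0, 0, 0], "delta_rot": [0, 0, 0], "fingers": 0.22},
  ],
)

```text
clock: 17.45
position: [0.4803, 0.1929, 0.0898]
ee_rot: [-0.001, 0.923, 0.385, -0.001]
contact_force: [3.4, -1.3, 2.4]
width: 0.0188
gripper_force: 2.0
```

Emit:
servo_tool(
  moves=[
    {"dp": [0, -0.018, 0], "delta_rot": [0, 0, 0.48], "fingers": 0.22},
    {"dp": [0, 0, 0], "delta_rot": [0, 0, 0], "fingers": 0.22},
  ],
)

```text
clock: 17.65
position: [0.4779, 0.1949, 0.0894]
ee_rot: [-0.001, 0.932, 0.363, -0.001]
contact_force: [5.4, -1.2, 1.8]
width: 0.0189
gripper_force: 2.5
```

```bash
python3 - <<'E'
from h import *
plan([H(222,.072,.09),H(216,.072,.09)])
E
```

```text
t 17.6 p [0.4779 0.1949 0.0894] yaw -47.5 j6 1.08 F [ 5.4 -1.2  1.8] Mz 0.04 w 0.019
0 dp [-0.002, 0.001, -0.003] rot [-0.02, 0.02, 0.09]
1 dp [0.001, -0.019, -0.0] rot [0.0, 0.0, 0.52]
2 dp [0.0, -0.019, -0.0] rot [0.0, 0.0, 0.52]
```

Emit:
servo_tool(
  moves=[
    {"dp": [0, -0.018, -0.002], "delta_rot": [0, 0, 0.5], "fingers": 0.22},
    {"dp": [0, 0, 0], "delta_rot": [0, 0, 0], "fingers": 0.22},
  ],
)

```text
clock: 17.85
position: [0.4756, 0.1975, 0.0895]
ee_rot: [-0.001, 0.941, 0.339, -0.001]
contact_force: [6.2, -1.9, 1.1]
width: 0.0186
gripper_force: 2.6
```

Emit:
servo_tool(
  moves=[
    {"dp": [0, -0.018, 0], "delta_rot": [0, 0, 0.5], "fingers": 0.22},
    {"dp": [0, 0, 0], "delta_rot": [0, 0, 0], "fingers": 0.22},
  ],
)

```text
clock: 18.05
position: [0.4734, 0.2002, 0.0895]
ee_rot: [-0.0, 0.949, 0.316, -0.001]
contact_force: [5.7, -2.2, 1.1]
width: 0.0186
gripper_force: 2.8
```

```bash
python3 - <<'E'
from h import *
plan([H(213,.072,.09)])
im,d,c=grab('scene'); save(cv2.resize(im[155:230,200:300],None,fx=7,fy=7,interpolation=cv2.INTER_CUBIC),'c6.png')
E
```

```text
t 18.1 p [0.4734 0.2002 0.0895] yaw -53.2 j6 1.19 F [ 5.7 -2.2  1.1] Mz 0.08 w 0.019
0 dp [-0.001, -0.021, -0.003] rot [-0.01, 0.02, 0.66]
```

View pics/c6.png

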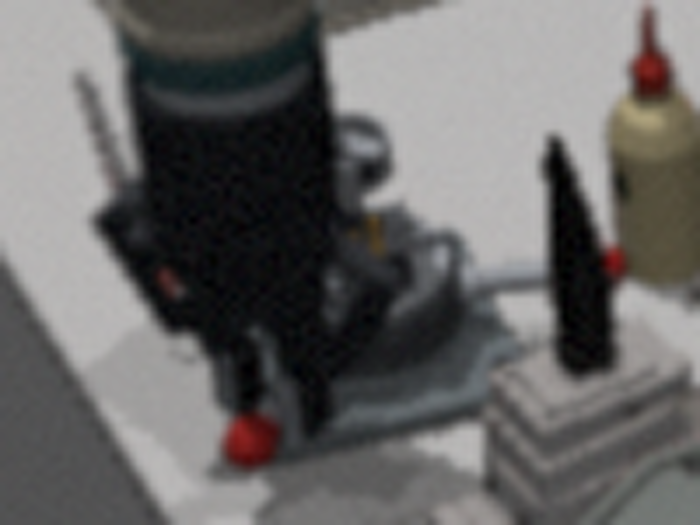

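The crop shows the fingers still caging the bar, with the ball at (250,440) and the bit upright with its head at (362,150). There is no stop yet, so I continue in small steps.

Emit:
servo_tool(
  moves=[
    {"dp": [0, -0.015, -0.002], "delta_rot": [0, 0, 0.4], "fingers": 0.22},
    {"dp": [0, 0, 0], "delta_rot": [0, 0, 0], "fingers": 0.22},
  ],
)

```text
clock: 18.3
position: [0.4716, 0.2025, 0.0896]
ee_rot: [-0.0, 0.955, 0.297, -0.001]
contact_force: [6.4, -3.1, -0.6]
width: 0.0189
gripper_force: 3.0
```

Emit:
servo_tool(
  moves=[
    {"dp": [0, -0.015, 0], "delta_rot": [0, 0, 0.4], "fingers": 0.22},
    {"dp": [0, 0, 0], "delta_rot": [0, 0, 0], "fingers": 0.22},
  ],
)

```text
clock: 18.5
position: [0.47, 0.2049, 0.0896]
ee_rot: [-0.0, 0.961, 0.278, -0.001]
contact_force: [7.0, -4.0, -0.9]
width: 0.0187
gripper_force: 3.2
```

Resistance has begun to rise above the base 5 N: 5.2, 6.2, then 7.1 N. The pads are pressing, so I continue towards the stop.

Emit:
servo_tool(
  moves=[
    {"dp": [0, -0.015, 0], "delta_rot": [0, 0, 0.4], "fingers": 0.22},
    {"dp": [0, 0, 0], "delta_rot": [0, 0, 0], "fingers": 0.22},
  ],
)

```text
clock: 18.7
position: [0.4685, 0.2074, 0.0896]
ee_rot: [-0.0, 0.966, 0.259, -0.001]
contact_force: [6.4, -3.4, -1.8]
width: 0.0187
gripper_force: 3.3
```

Emit:
servo_tool(
  moves=[
    {"dp": [0, -0.015, 0], "delta_rot": [0, 0, 0.4], "fingers": 0.22},
    {"dp": [0, 0, 0], "delta_rot": [0, 0, 0], "fingers": 0.22},
  ],
)

```text
clock: 18.9
position: [0.4671, 0.2099, 0.0896]
ee_rot: [0.0, 0.971, 0.239, -0.001]
contact_force: [7.3, -3.4, -0.8]
width: 0.0185
gripper_force: 3.5
```

Emit:
servo_tool(
  moves=[
    {"dp": [0, -0.008, 0], "delta_rot": [0, 0, 0.2], "fingers": 0.22},
    {"dp": [0, 0, 0], "delta_rot": [0, 0, 0], "fingers": 0.22},
    {"dp": [0, 0, 0], "delta_rot": [0, 0, 0], "fingers": 0.22},
  ],
)

```text
clock: 19.2
position: [0.4665, 0.2111, 0.0896]
ee_rot: [0.0, 0.973, 0.23, -0.001]
contact_force: [6.4, -5.0, -2.3]
width: 0.019
gripper_force: 3.8
```

```bash
python3 - <<'E'
from h import *
s=readout.get_state(); p=s["position"][:2]-C; f=s["contact_force"][:2]; a=np.arctan2(p[1],p[0]); print(np.degrees(a)%360, np.linalg.norm(p), "tang",f@[-np.sin(a),np.cos(a)],"rad",f@[np.cos(a),np.sin(a)],"T",(p[0]*f[1]-p[1]*f[0]))
plan([H(204,.072,.09)])
E
```

```text
206.0182095061199 0.07204896511744795 tang 7.3237887251036256 rad -3.5698875353177146 T 0.5276713983825497
t 19.2 p [0.4665 0.2111 0.0896] yaw -63.4 j6 1.40 F [ 6.4 -5.  -2.3] Mz 0.11 w 0.019
0 dp [0.001, -0.013, -0.002] rot [-0.0, 0.02, 0.45]
```

Emit:
servo_tool(
  moves=[
    {"dp": [0, -0.01, 0], "delta_rot": [0, 0, 0.3], "fingers": 0.22},
    {"dp": [0, 0, 0], "delta_rot": [0, 0, 0], "fingers": 0.22},
  ],
)

```text
clock: 19.4
position: [0.4656, 0.2129, 0.0896]
ee_rot: [0.0, 0.977, 0.215, -0.001]
contact_force: [7.7, -3.9, -1.6]
width: 0.0192
gripper_force: 3.9
```

Emit:
servo_tool(
  moves=[
    {"dp": [0, -0.01, 0], "delta_rot": [0, 0, 0.3], "fingers": 0.22},
    {"dp": [0, 0, 0], "delta_rot": [0, 0, 0], "fingers": 0.22},
  ],
)

```text
clock: 19.6
position: [0.4648, 0.2146, 0.0896]
ee_rot: [0.0, 0.98, 0.2, -0.001]
contact_force: [7.7, -6.1, -1.9]
width: 0.019
gripper_force: 4.0
```

```bash
python3 - <<'E'
from h import *
im,d,c=grab('top'); i=im.astype(int)
red=((i[...,0]>120)&(i[...,1]<80)&(i[...,2]<80)).astype(np.uint8)
k,l,st,ce=cv2.connectedComponentsWithStats(red)
K=np.array(c["intrinsics"]);Rm=np.array(c["R"]);cam=-Rm.T@np.array(c["t"])
def gp(ce,z=.032):
    u=cv2.undistortPoints(ce.reshape(1,1,2),K,np.array(c["dist"]))[0,0]; r=Rm.T@np.r_[u,1]; return (cam+r*(z-cam[2])/r[2])[:2]
A=np.array([.53124,.24253])
for e in [np.array([243.7,224.6]),np.array([195.8,258.2]),np.array([248.4,282.7])]:
    q=gp(e)-A; print("start",np.degrees(np.arctan2(q[1],q[0]))%360)
for j in range(1,k):
    if st[j,4]>4:
        q=gp(ce[j])-A; print(ce[j].round(1),st[j,4],np.linalg.norm(q).round(3),np.degrees(np.arctan2(q[1],q[0]))%360)
s=readout.get_state(); p=s["position"][:2]-C; f=s["contact_force"][:2]; print("T",p[0]*f[1]-p[1]*f[0])
E
```

```text
start 336.8636188565134
start 96.55216515393332
start 216.124190637181
[248.9 227.4] 22 0.099 326.7567354419056
[195.9 252.5] 22 0.099 86.75215783912108
[243.5 287. ] 6 0.103 205.62810049934322
T 0.5444557746045617
```

The two other knobs show the sleeve 0.17 rad past its start, so it is at the closed end, and the extra torque is about 0.14 N m, or roughly 8 N per jaw. The bit is gripped. I open the fingers, back off and rise.

Emit:
servo_tool(
  moves=[
    {"dp": [0, 0.01, 0], "delta_rot": [0, 0, 0], "fingers": 0.4},
    {"dp": [0, 0.01, 0], "delta_rot": [0, 0, 0], "fingers": 0.4},
    {"dp": [0, 0, 0], "delta_rot": [0, 0, 0], "fingers": 0.4},
    {"dp": [0, 0, -0.1], "delta_rot": [0, 0, 0], "fingers": 0.4},
    {"dp": [0, 0, -0.2], "delta_rot": [0, 0, 0], "fingers": 0.4},
  ],
)

```text
clock: 20.15
position: [0.4604, 0.2107, 0.146]
ee_rot: [-0.001, 0.98, 0.199, -0.01]
contact_force: [-0.4, -0.5, 0.3]
width: 0.0342
gripper_force: 0.0
```

Emit:
servo_tool(
  moves=[
    {"dp": [0, 0, -0.2], "delta_rot": [0, 0, 0], "fingers": 0.4},
    {"dp": [0, 0, -0.2], "delta_rot": [0, 0, 0], "fingers": 0.4},
    {"dp": [0.15, 0, -0.15], "delta_rot": [0, 0, 0], "fingers": 0.4},
    {"dp": [0.15, 0, 0], "delta_rot": [0, 0, 0], "fingers": 0.4},
    {"dp": [0, 0, 0], "delta_rot": [0, 0, 0], "fingers": 0.4},
  ],
)

```text
clock: 20.65
position: [0.5226, 0.2361, 0.2586]
ee_rot: [-0.001, 0.98, 0.199, -0.003]
contact_force: [-0.9, -0.4, 0.2]
width: 0.034
gripper_force: 0.0
```

```bash
python3 - <<'E'
from h import *
plan([])
a,d,c=grab('scene'); W=cloud(d,c); m=(np.hypot(W[...,0]-.531,W[...,1]-.242)<.05)&(W[...,2]>.08)&(W[...,2]<.135)
if m.any(): print(np.percentile(W[m][:,2],[2,50,98]),cv2.minEnclosingCircle(W[m][:,:2].astype(np.float32)))
b,_,_=grab('top')
f=lambda im,v,u:cv2.resize(im[v:v+75,u:u+75],None,fx=5,fy=5,interpolation=cv2.INTER_CUBIC)
save(np.hstack([f(a,155,215),f(b,220,195)]),'c7.png')
E
```

```text
t 20.6 p [0.5226 0.2361 0.2586] yaw -67.1 j6 1.47 F [-0.9 -0.4  0.2] Mz -0.04 w 0.034
[0.08588043 0.10433812 0.11224457] ((0.5298503041267395, 0.24241214990615845), 0.022218575701117516)
```

View pics/c7.png

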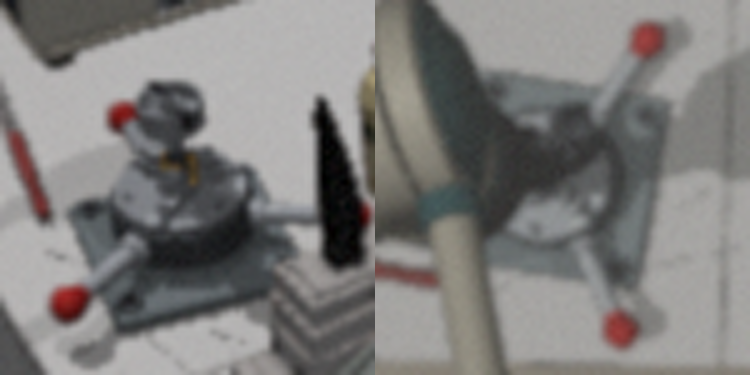

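The left crop shows the bit upright with its head at (170,110) and the brass pads closed on its shank at (180,160). The gripper is clear above, with its fingertips about 70 mm over the spur. I hand the job in.

```bash
python3 -c "
from rig import manip
print(manip.sign_off())"
```

```text
the job is handed in; nothing more can be done
None
```

I handed the job in at about 21 s of the 72 s; the hand-in gave no verdict. The middle bit stands upright on the bottom of the bore, and from the closing torque I estimate about 8 N per jaw (4 N is needed). The other bits, bottle, file and padlock looked undisturbed in the pictures, though I did not re-measure them at the end.

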